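Change over the cells in a sprung-bay charger

ROBOT

A 6-joint arm with a two-finger parallel gripper is mounted at the origin on a cart in front of the work surface, level with it; the furniture and walls round the work are solid. World frame = base frame: x ahead of the robot, y to its left, z up, the work surface at z = 0. Lengths are in m, angles in rad, forces in N, time in s.
With the tool pointing down it reaches from about 0.3 to 0.75 m from the base axis. Payload 8.5 kg.
Tool frame: the origin (TCP) lies at the very end of the fingers, on their centre line; the grasp point (between the pads) lies 19 mm behind it; z points along the fingers, y is the line along which they close (so a half turn about z gives the same grasp; the last joint's range is limited). The gripper opens to 85 mm and grips with 20 to 120 N. Pads are 22 mm wide; open, the fingers measure 114 mm over their backs; the gripper's body (76 mm by 85 mm) begins 54 mm behind the grasp point. The pads swing forward as they close: fully open they stand 13 mm farther back than shut.
Start: joints at [-1.406, 0.381, 1.297, -0, 1.464, -0.215], TCP at [0.204, -0.511, 0.231] pointing down, gripper open.
Joint ranges: [-3.11, 3.11], [-0.89, 2.33], [0.22, 2.48], [-1.42, 4.56], [0.17, 2.85], [-2.88, 2.88]. Speed limits (rad/s): [2.39, 2.39, 3.14, 3.14, 3.14, 3.14].

INTERFACE

Orientations are given as a 3x3 rotation matrix whose columns are the frame's x, y, z axes.
In Python, from bench import robot, eyes gives the robot as it stands.
- The arm moves only by the tool apply_moves, never from a script. Its argument "moves" is a list of rows, each a list of 7 numbers: the shift along the tool's x, y, z in mm, then the turn, a rotation vector about the tool's x, y, z in rad, then the opening, from -1 (shut) to 1 (fully open). A call has 1 to 10 rows; each row is the pose to reach, as a shift and turn from the pose commanded when the call began, along the tool's axes at that moment; what a row does not reach only later rows make up. A row lasts 1/8 s, in which the tool goes at most 62.5 mm and 10.7 degrees, less where a joint would pass 70% of its speed; a pose out of reach is approached as far as the arm can. A call with a gripper value outside its range is refused whole. The fingers move at their own pace and stop on an object; "grip_force" is the grip in N (left out, the last holds). Time passes only in rows, so rows that repeat a pose let the fingers close. It gives the time, the measured TCP pose, the force, the opening and the grip force at its end, in the units of the state.
- robot.sense(): the state, without advancing time (a new reading comes with each control period).
- eyes.snapshot(name): name is "side" or "top"; returns (picture, depth): 384x512x3 uint8, blue, green, red; 384x512 float32, m along the optical axis (not along the pixel's ray), 0 where there is no reading.
- eyes.camera_model(name): a dict with "fx", "fy", "cx", "cy" (pixels), "pose" (4x4, takes a point from camera to world coordinates). Camera axes: x right, y down, z forward; pixel columns grow to the right and rows downward; lengths in m; the calibration is good to about 2 mm. A picture is of the moment at which its call begins. camera_model takes no time and is no camera call.
- robot.finish_job(): hands the job in; it is judged then, once.
The state is a dict: "t": time; "qpos": joint angles; "joint_velocities": joint speeds; "joint_torque": joint torques, N m; "tool_pos": TCP position; "tcp_rot": TCP orientation; "ft_force": force on the tool from outside, world axes, zero at the start; "wrist_torque": the same for the moment, N m; "gripper_width": finger opening in m; "finger_force": force on a finger pad.
Only numpy, scipy, OpenCV 4.12 (cv2) and the standard library are available. Lean on these libraries where they do the work, as an engineer would, in place of code of your own. Each camera call takes 0.05 s, during which the arm holds its last target. There are 200 camera calls.

TASK

Change the cells over: take the charged cells out of the charger and lay them in the wooden rack, one to a well, and load every run-down cell from the tray into the charger, one to a bay, by pressing the bay's sprung slider back with the cell's plain end and letting the cell down fully home, button against the fixed contact at the rear. When all are in, press the start key right down and let go. Leave the other things on the bench where they are.

Things in the scene. Friction and masses are not known exactly. Their poses are not given: they have to be found in the camera images.
- charged_1: charged D-size rechargeable cell: cylinder 33 mm thick, 61 mm long with its button, 150 g, white sleeve, grey band at the plain end. Origin at its middle, on the axis; x along the axis to the button end (plain end at x = -30.5 mm; button, 10 mm wide, 2.5 mm high, tip at +30.5). Can roll. Starts in a charger bay, clamped by the slider, and lifts straight up out of it.
- charged_2: charged D-size rechargeable cell: cylinder 33 mm thick, 61 mm long with its button, 150 g, white sleeve, grey band at the plain end. Origin at its middle, on the axis; x along the axis to the button end (plain end at x = -30.5 mm; button, 10 mm wide, 2.5 mm high, tip at +30.5). Can roll. Starts in a charger bay, clamped by the slider, and lifts straight up out of it.
- charged_3: charged D-size rechargeable cell: cylinder 33 mm thick, 61 mm long with its button, 150 g, white sleeve, grey band at the plain end. Origin at its middle, on the axis; x along the axis to the button end (plain end at x = -30.5 mm; button, 10 mm wide, 2.5 mm high, tip at +30.5). Can roll. Starts in a charger bay, clamped by the slider, and lifts straight up out of it.
- charged_4: charged D-size rechargeable cell: cylinder 33 mm thick, 61 mm long with its button, 150 g, white sleeve, grey band at the plain end. Origin at its middle, on the axis; x along the axis to the button end (plain end at x = -30.5 mm; button, 10 mm wide, 2.5 mm high, tip at +30.5). Can roll. Starts in a charger bay, clamped by the slider, and lifts straight up out of it.
- flat_1: run-down D-size rechargeable cell: cylinder 33 mm thick, 61 mm long with its button, 150 g, white sleeve, grey band at the plain end. Origin at its middle, on the axis; x along the axis to the button end (plain end at x = -30.5 mm; button, 10 mm wide, 2.5 mm high, tip at +30.5). Can roll. Starts in the low felt-lined tray (floor 3 mm, rim 9 mm high), button to the left or right. May be absent.
- flat_2: run-down D-size rechargeable cell: cylinder 33 mm thick, 61 mm long with its button, 150 g, white sleeve, grey band at the plain end. Origin at its middle, on the axis; x along the axis to the button end (plain end at x = -30.5 mm; button, 10 mm wide, 2.5 mm high, tip at +30.5). Can roll. Starts in the low felt-lined tray (floor 3 mm, rim 9 mm high), button to the left or right. May be absent.
- flat_3: run-down D-size rechargeable cell: cylinder 33 mm thick, 61 mm long with its button, 150 g, white sleeve, grey band at the plain end. Origin at its middle, on the axis; x along the axis to the button end (plain end at x = -30.5 mm; button, 10 mm wide, 2.5 mm high, tip at +30.5). Can roll. Starts in the low felt-lined tray (floor 3 mm, rim 9 mm high), button to the left or right. May be absent.
- flat_4: run-down D-size rechargeable cell: cylinder 33 mm thick, 61 mm long with its button, 150 g, white sleeve, grey band at the plain end. Origin at its middle, on the axis; x along the axis to the button end (plain end at x = -30.5 mm; button, 10 mm wide, 2.5 mm high, tip at +30.5). Can roll. Starts in the low felt-lined tray (floor 3 mm, rim 9 mm high), button to the left or right. May be absent.
- charger: fixed bench charger, 157 x 230 mm. Origin under the middle of its four bays; x to the rear, within 0.1 rad of world x. Bays lie along x, 58 mm apart, floor 18 mm above the bench. Deck behind, x = 30 to 96 mm, top 38 mm above the bench; its front face bears the fixed contacts. Display on it, x = 66 to 95, y = -25 to 105 mm, 52 mm high. Hood in front of the sliders, x = -62 to -44 mm, 41.5 mm high
- bay_1 (a point): where the middle of a cell lies when home in the leftmost bay, 16.5 mm above the bay floor; axes as the charger.
- bay_2 (a point): where the middle of a cell lies when home in the second bay, 16.5 mm above the bay floor; axes as the charger. Its button tip then touches the fixed contact 30.5 mm to the rear.
- bay_3 (a point): where the middle of a cell lies when home in the third bay, 16.5 mm above the bay floor; axes as the charger. Blocks 7.5 mm high at x = -27 and +21 mm centre the cell sideways.
- bay_4 (a point): where the middle of a cell lies when home in the rightmost bay, 16.5 mm above the bay floor; axes as the charger. Beside the cell fingertips may go down to 8 mm above the floor.
- slider_1 (a joint): sprung slider of the leftmost bay: upright plate 27 mm wide, top 57 mm above the bench, at the bay's front end. 0 = sprung rearwards, face 18.5 mm in front (-x) of point bay_1; grows as it is pressed to the front (-x); 0.012 = cell home; stop 0.018.
- slider_2 (a joint): sprung slider of the second bay: upright plate 27 mm wide, top 57 mm above the bench, at the bay's front end. 0 = sprung rearwards, face 18.5 mm in front (-x) of point bay_2; grows as it is pressed to the front (-x); 0.012 = cell home; stop 0.018. Its springs push with 3 N at 0, 6 N at 0.012, 7.5 N at 0.018.
- slider_3 (a joint): sprung slider of the third bay: upright plate 27 mm wide, top 57 mm above the bench, at the bay's front end. 0 = sprung rearwards, face 18.5 mm in front (-x) of point bay_3; grows as it is pressed to the front (-x); 0.012 = cell home; stop 0.018. It stands 19 mm higher than the deck, so a level cell held just over the deck can press its upper part back.
- slider_4 (a joint): sprung slider of the rightmost bay: upright plate 27 mm wide, top 57 mm above the bench, at the bay's front end. 0 = sprung rearwards, face 18.5 mm in front (-x) of point bay_4; grows as it is pressed to the front (-x); 0.012 = cell home; stop 0.018. Once it is pressed past 0.012 the button end clears the deck and the cell can go down.
- rack: loose wooden rack, 244 x 80 mm, 0.8 kg. Origin at the middle of its underside; x along its length. Four wells at x = -87, -29, 29, 87 mm: notches 38 mm wide between teeth 27 mm high over the bench. A cell lies across it, along y, either way round, its middle at y = 0, z = 29.5 mm. For fingers 43 mm clear at its middle (y = -21 to 21 mm), down to 8 mm; side lips at y = 35 to 40 mm, 24 mm high
- start_key (a joint): start key, a round white push button 22 mm in diameter on the right of the charger's deck. 0 = up, 0.005 = fully down; springs back; about 5 N to bottom
- start_key_top (a point): middle of the start key's top face at rest, 58.5 mm above the bench; it is pressed straight down; moves with the key
- screwdriver: bystander: small screwdriver, 91 mm long, 12 mm thick, lying on the green cutting mat behind the work; leave alone
- parts_tin: bystander: round tin, 53 mm wide, 20 mm high, behind the charger; leave alone
- card_box: bystander: small white card box, 52 x 62 x 36 mm, on the wooden board at the left; leave alone
- loupe: bystander: black eye loupe, 34 mm wide, 31 mm high, behind the charger at the right; leave alone
Things that resemble listed ones, but are neither listed nor needed, are in the scene too. What is shaped like the charged_2 but blue or red is not meant.

How it is judged:
On the way, in this order (a step that is already met when the one before it is completed fails the run):
1. every charged cell lies in a well of the rack and every run-down cell is home in a bay (y of charged_1 in the frame of rack between -0.01 and 0.01 m and z of charged_1 in the frame of rack between 0.0255 and 0.0335 m and angle between the x axis of each of charged_1, charged_2, charged_3, charged_4 and the y axis of rack, either way round below 0.15 rad and (x of charged_1 in the frame of rack between -0.095 and -0.079 m or x of charged_1 in the frame of rack between -0.037 and -0.021 m or x of charged_1 in the frame of rack between 0.021 and 0.037 m or x of charged_1 in the frame of rack between 0.079 and 0.095 m) and y of charged_2 in the frame of rack between -0.01 and 0.01 m and z of charged_2 in the frame of rack between 0.0255 and 0.0335 m and (x of charged_2 in the frame of rack between -0.095 and -0.079 m or x of charged_2 in the frame of rack between -0.037 and -0.021 m or x of charged_2 in the frame of rack between 0.021 and 0.037 m or x of charged_2 in the frame of rack between 0.079 and 0.095 m) and y of charged_3 in the frame of rack between -0.01 and 0.01 m and z of charged_3 in the frame of rack between 0.0255 and 0.0335 m and (x of charged_3 in the frame of rack between -0.095 and -0.079 m or x of charged_3 in the frame of rack between -0.037 and -0.021 m or x of charged_3 in the frame of rack between 0.021 and 0.037 m or x of charged_3 in the frame of rack between 0.079 and 0.095 m) and y of charged_4 in the frame of rack between -0.01 and 0.01 m and z of charged_4 in the frame of rack between 0.0255 and 0.0335 m and (x of charged_4 in the frame of rack between -0.095 and -0.079 m or x of charged_4 in the frame of rack between -0.037 and -0.021 m or x of charged_4 in the frame of rack between 0.021 and 0.037 m or x of charged_4 in the frame of rack between 0.079 and 0.095 m) and ((distance between flat_1 and bay_1 below 0.006 m and angle between the x axis of flat_1 and the x axis of bay_1, either way round below 0.15 rad and x of start_key_top in the frame of flat_1 above 0.03 m) or (distance between flat_1 and bay_2 below 0.006 m and angle between the x axis of flat_1 and the x axis of bay_2, either way round below 0.15 rad and x of start_key_top in the frame of flat_1 above 0.03 m) or (distance between flat_1 and bay_3 below 0.006 m and angle between the x axis of flat_1 and the x axis of bay_3, either way round below 0.15 rad and x of start_key_top in the frame of flat_1 above 0.03 m) or (distance between flat_1 and bay_4 below 0.006 m and angle between the x axis of flat_1 and the x axis of bay_4, either way round below 0.15 rad and x of start_key_top in the frame of flat_1 above 0.03 m)) and ((distance between flat_2 and bay_1 below 0.006 m and angle between the x axis of flat_2 and the x axis of bay_1, either way round below 0.15 rad and x of start_key_top in the frame of flat_2 above 0.03 m) or (distance between flat_2 and bay_2 below 0.006 m and angle between the x axis of flat_2 and the x axis of bay_2, either way round below 0.15 rad and x of start_key_top in the frame of flat_2 above 0.03 m) or (distance between flat_2 and bay_3 below 0.006 m and angle between the x axis of flat_2 and the x axis of bay_3, either way round below 0.15 rad and x of start_key_top in the frame of flat_2 above 0.03 m) or (distance between flat_2 and bay_4 below 0.006 m and angle between the x axis of flat_2 and the x axis of bay_4, either way round below 0.15 rad and x of start_key_top in the frame of flat_2 above 0.03 m)) and ((distance between flat_3 and bay_1 below 0.006 m and angle between the x axis of flat_3 and the x axis of bay_1, either way round below 0.15 rad and x of start_key_top in the frame of flat_3 above 0.03 m) or (distance between flat_3 and bay_2 below 0.006 m and angle between the x axis of flat_3 and the x axis of bay_2, either way round below 0.15 rad and x of start_key_top in the frame of flat_3 above 0.03 m) or (distance between flat_3 and bay_3 below 0.006 m and angle between the x axis of flat_3 and the x axis of bay_3, either way round below 0.15 rad and x of start_key_top in the frame of flat_3 above 0.03 m) or (distance between flat_3 and bay_4 below 0.006 m and angle between the x axis of flat_3 and the x axis of bay_4, either way round below 0.15 rad and x of start_key_top in the frame of flat_3 above 0.03 m)) and ((distance between flat_4 and bay_1 below 0.006 m and angle between the x axis of flat_4 and the x axis of bay_1, either way round below 0.15 rad and x of start_key_top in the frame of flat_4 above 0.03 m) or (distance between flat_4 and bay_2 below 0.006 m and angle between the x axis of flat_4 and the x axis of bay_2, either way round below 0.15 rad and x of start_key_top in the frame of flat_4 above 0.03 m) or (distance between flat_4 and bay_3 below 0.006 m and angle between the x axis of flat_4 and the x axis of bay_3, either way round below 0.15 rad and x of start_key_top in the frame of flat_4 above 0.03 m) or (distance between flat_4 and bay_4 below 0.006 m and angle between the x axis of flat_4 and the x axis of bay_4, either way round below 0.15 rad and x of start_key_top in the frame of flat_4 above 0.03 m))), for 0.3 s.
2. the start key is pressed down (value of joint start_key above 0.0038 m), for 0.05 s.
At the end, for the whole second after the job is handed in: every charged cell lies in a rack well (within 8 mm along and 10 mm across the rack, level, square), every run-down cell is home in a bay (middle within 6 mm, straight, button to the rear), all at rest, and the start key is up again (all of step 1 and linear speed of each of rack, charged_1, charged_2, charged_3, charged_4, flat_1, flat_2, flat_3, flat_4 below 0.02 m/s and value of joint start_key below 0.0015 m); the robot touches nothing.
It fails at once if the screwdriver is knocked away (more than 30 mm) (distance of screwdriver from where it was at the start of the episode above 0.03 m).
It fails at once if the parts tin is knocked away (more than 30 mm) (distance of parts_tin from where it was at the start of the episode above 0.03 m).
It fails at once if the card box is knocked away (more than 30 mm) (distance of card_box from where it was at the start of the episode above 0.03 m).
It fails at once if the loupe is knocked away (more than 30 mm) (distance of loupe from where it was at the start of the episode above 0.03 m).
Of flat_1, flat_2, flat_3, flat_4 only 2 to 4 are there at a start; the rules pass over those that are not, and their reading is None.
At some moment in a run one of rack may be knocked a few centimetres aside while the robot is not near it.
Once in a run the grip may slacken for a moment while it holds something.
It also fails if it takes over 208 s, if anything falls off the work surface, if the arm or the gripper's body presses on something with over 40 N, if the wrist force passes 120 N, or if a joint passes its speed limit or range.

## Working session

There is one attempt and no reset: what is moved stays moved. The work goes in short steps, Python scripts to look and compute and a tool call to move; the robot and the scene stay as the last step left them, time stands still between calls to the robot, and variables do not carry over. Pictures are saved under pics/ and viewed, at most 14 in all, crops included, and the job is handed in when it is done.

Besides the shell and the picture viewer there is one more tool, called in YAML: its name, and indented under it one key for each argument. apply_moves: Moves the arm, as the interface text tells. Its arguments: {"type":"object","properties":{"moves":{"type":"array"},"grip_force":{"type":"number"}},"required":["moves"]}

```bash
mkdir -p pics; ls; python3 - <<'E'
from bench import robot, eyes
import cv2,numpy as np
s=robot.sense(); print({k:np.round(v,3).tolist() for k,v in s.items()})
for n in("top","side"):
    p,d=eyes.snapshot(n); cv2.imwrite(f"pics/{n}0.png",cv2.resize(p,(800,600),interpolation=cv2.INTER_CUBIC)); np.savez(f"{n}0.npz",p=p,d=d)
    m=eyes.camera_model(n); print(n,m['fx'],m['fy'],m['cx'],m['cy'],np.round(m['pose'],3).tolist())
E
```

```text
pics
{'t': 0.0, 'qpos': [-1.406, 0.381, 1.298, 0.0, 1.464, -0.215], 'joint_velocities': [0.001, -0.0, -0.002, -0.0, 0.0, -0.001], 'joint_torque': [0.005, -44.846, -23.127, 0.0, 0.005, -0.0], 'tool_pos': [0.204, -0.511, 0.231], 'tcp_rot': [[0.929, 0.371, -0.0], [0.371, -0.929, 0.001], [0.0, -0.001, -1.0]], 'ft_force': [0.314, 0.276, -0.813], 'wrist_torque': [0.031, -0.022, -0.018], 'finger_force': 0.0, 'gripper_width': 0.085}
top 455.3362604193284 455.3362604193284 256.0617764520504 188.79518387015972 [[0.014, -0.978, 0.208, 0.248], [-1.0, -0.014, 0.003, -0.189], [0.0, -0.208, -0.978, 1.493], [0.0, 0.0, 0.0, 1.0]]
side 498.7426609318575 498.7426609318575 248.65659433918648 193.7392935460878 [[0.931, -0.115, 0.346, 0.031], [-0.363, -0.356, 0.861, -1.465], [0.024, -0.927, -0.373, 0.626], [0.0, 0.0, 0.0, 1.0]]
```

View pics/top0.png

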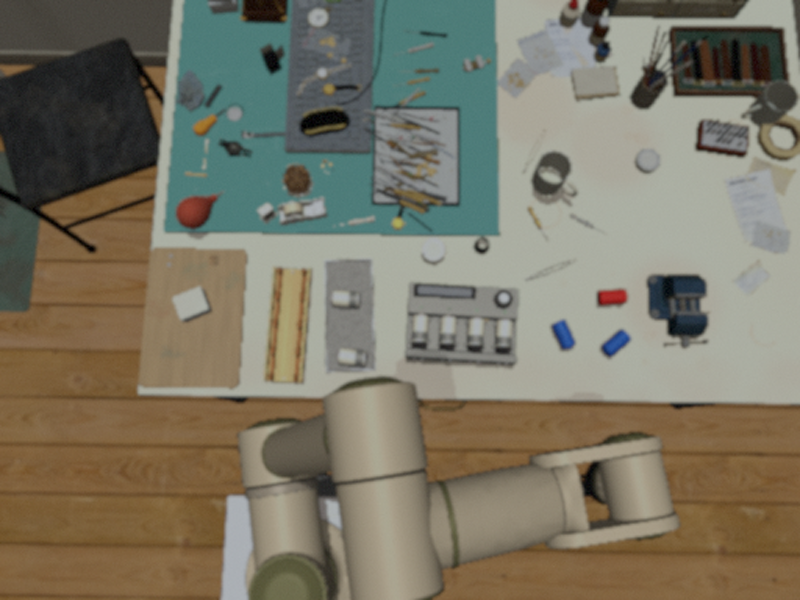

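View pics/side0.png

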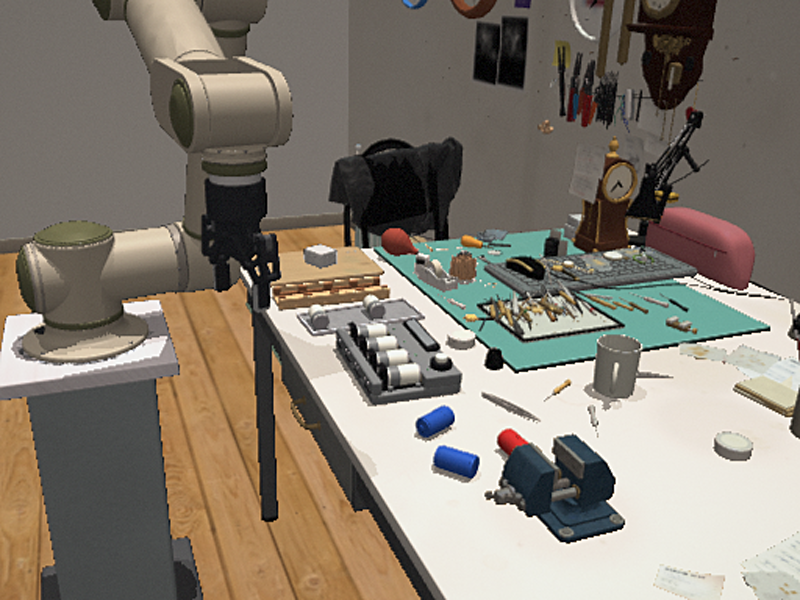

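```bash
cat > h.py <<'E'
import numpy as np, cv2
from bench import robot, eyes
def cloud(n,d):
    m=eyes.camera_model(n); v,u=np.mgrid[:d.shape[0],:d.shape[1]]
    P=np.stack([(u-m['cx'])/m['fx']*d,(v-m['cy'])/m['fy']*d,d],-1)
    return P@m['pose'][:3,:3].T+m['pose'][:3,3]
def ray(n,u,v,z):
    "pixel -> world at height z"
    m=eyes.camera_model(n); r=m['pose'][:3,:3]@[(u-m['cx'])/m['fx'],(v-m['cy'])/m['fy'],1]; c=m['pose'][:3,3]
    return c+r*(z-c[2])/r[2]
def proj(n,P):
    m=eyes.camera_model(n); q=(np.atleast_2d(P)-m['pose'][:3,3])@m['pose'][:3,:3]
    return np.c_[q[:,0]/q[:,2]*m['fx']+m['cx'],q[:,1]/q[:,2]*m['fy']+m['cy']]
E
python3 - <<'E'
from h import *
t=np.load("top0.npz");p,d=t['p'],t['d']
cv2.imwrite("pics/topcrop.png",cv2.resize(p[160:260,165:340],None,fx=4.5,fy=4.5,interpolation=cv2.INTER_CUBIC))
t2=np.load("side0.npz")
cv2.imwrite("pics/sidecrop.png",cv2.resize(t2['p'][145:265,165:305],None,fx=5,fy=5,interpolation=cv2.INTER_CUBIC))
C=cloud("top",d)
# bench plane check
for u,v in [(245,170),(325,180),(330,240)]: print(u,v,C[v,u].round(3))
for nm,(u,v) in dict(ch1=(420,331),ch2=(447,331),ch3=(475,332),ch4=(503,334),f1=(345,299),f2=(350,357),key=(503,299),tray=(350,325),rack=(289,325),box=(191,304)).items():
    u=round(u/1.5625);v=round(v/1.5625);print(nm,C[v,u].round(3))
Cs=cloud("side",t2['d']); print("side bench",Cs[260,250].round(3))
E
```

```text
245 170 [ 0.629 -0.146  0.004]
325 180 [ 0.6   -0.417 -0.002]
330 240 [ 0.398 -0.429  0.001]
ch1 [ 0.48  -0.227  0.047]
ch2 [ 0.48  -0.282  0.05 ]
ch3 [ 0.481 -0.339  0.05 ]
ch4 [ 0.476 -0.397  0.048]
f1 [ 0.55  -0.07   0.032]
f2 [ 0.429 -0.083  0.031]
key [ 0.549 -0.397  0.06 ]
tray [ 0.498 -0.079  0.005]
rack [0.496 0.05  0.006]
box [0.53  0.25  0.045]
side bench [ 0.451 -0.438 -0.   ]
```

View pics/topcrop.png

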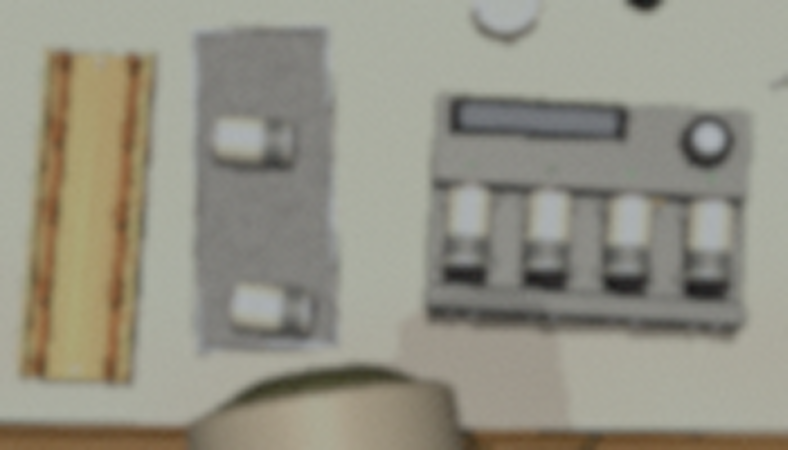

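View pics/sidecrop.png

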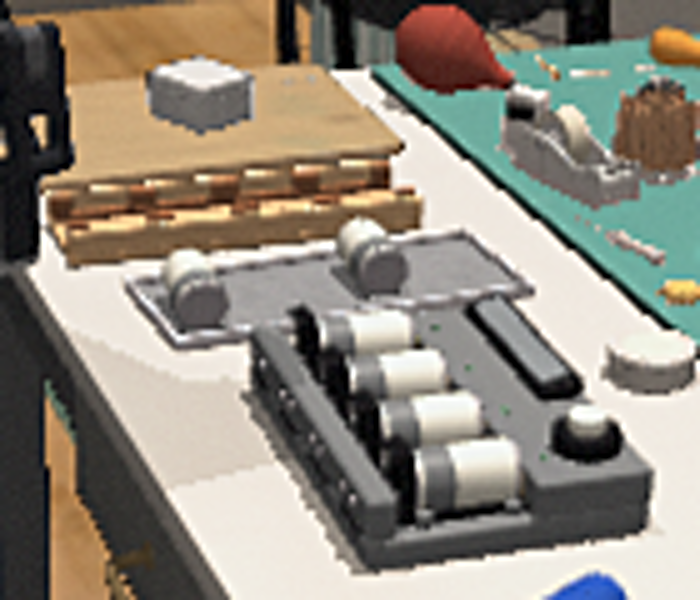

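```bash
cat >> h.py <<'E'
def tc(x,y,z): return ray("top",(x+.5)/4.5-.5+165,(y+.5)/4.5-.5+160,z)
E
python3 - <<'E'
from h import *
r=lambda *a:tc(*a).round(4)[:2]
print("deck rear L,R",r(437,93,.038),r(750,112,.038)," front L,R",r(435,180,.038),r(747,200,.038))
print("hood front",r(428,305,.0415),r(743,325,.0415))
print("cells",[r(x,y,.0345) for x,y in((468,212),(548,217),(628,222),(710,227))])
print("key",r(708,140,.0585))
print("rack corners",r(47,50,.024),r(157,55,.024),r(131,381,.024),r(22,377,.024))
print("f1 ends",r(212,138,.0195),r(296,146,.0195),"f2",r(230,304,.0195),r(313,311,.0195))
# side-based cloud fits
t=np.load("side0.npz");C=cloud("side",t['d']); p=t['p'].astype(int)
X=C.reshape(-1,3); g=p.reshape(-1,3)
def cl(x0,x1,y0,y1,z0,z1): 
    k=(X[:,0]>x0)&(X[:,0]<x1)&(X[:,1]>y0)&(X[:,1]<y1)&(X[:,2]>z0)&(X[:,2]<z1); return X[k],g[k]
T=np.load("top0.npz");Ct=cloud("top",T['d']).reshape(-1,3)
A,_=cl(.5,.6,-.45,-.17,.052,.07);print("key side",A.mean(0).round(4),len(A),A[:,2].max())
k=(abs(Ct[:,0]-.55)<.03)&(abs(Ct[:,1]+.397)<.03)&(Ct[:,2]>.05);print("key top",Ct[k].mean(0).round(4),k.sum())
for nm,S in(("side",X),("top",Ct)):
  for yc in(-.227,-.282,-.339,-.397):
    k=(S[:,0]>.46)&(S[:,0]<.50)&(abs(S[:,1]-yc)<.014)&(S[:,2]>.035)
    q=S[k]
    # fit circle: y0,z0,with r=.0165
    from scipy.optimize import least_squares
    f=least_squares(lambda a:np.hypot(q[:,1]-a[0]-a[1]*(q[:,0]-.48),q[:,2]-a[2])-.0165,[yc,0,.0345],loss='soft_l1',f_scale=.002).x
    print(nm,yc,f.round(4),len(q))
E
```

```text
deck rear L,R [ 0.5866 -0.2028] [ 0.5756 -0.4307]  front L,R [ 0.522  -0.2021] [ 0.5105 -0.4272]
hood front [ 0.4308 -0.1982] [ 0.4197 -0.422 ]
cells [array([ 0.4995, -0.2262]), array([ 0.4967, -0.284 ]), array([ 0.4938, -0.3417]), array([ 0.491 , -0.4007])]
key [ 0.55   -0.3968]
rack corners [0.6183 0.0858] [0.6157 0.0043] [0.3755 0.0132] [0.3772 0.0913]
f1 ends [ 0.5546 -0.0381] [ 0.5494 -0.0999] f2 [ 0.4323 -0.0553] [ 0.4281 -0.1154]
key side [ 0.5499 -0.3812  0.056 ] 51 0.061164176415582916
key top [ 0.5526 -0.3988  0.0556] 52
side -0.227 [-0.2252  0.0614  0.0354] 70
side -0.282 [-0.2833 -0.1209  0.0349] 55
side -0.339 [-0.3414 -0.0796  0.0344] 57
side -0.397 [-0.3989 -0.0032  0.0351] 64
top -0.227 [-0.2266 -0.0699  0.0341] 104
top -0.282 [-0.2843 -0.0622  0.034 ] 107
top -0.339 [-0.3431 -0.0695  0.0341] 107
top -0.397 [-0.4011 -0.1092  0.0336] 105
```

apply_moves:
  moves:
    - [299, 0, 60, 0, 0, 0.43, 0.1]
    - [299, 0, 60, 0, 0, 0.43, 0.1]
    - [299, 0, 60, 0, 0, 0.43, 0.1]
    - [299, 0, 60, 0, 0, 0.43, 0.1]
    - [299, 0, 60, 0, 0, 0.43, 0.1]
    - [299, 0, 60, 0, 0, 0.43, 0.1]
    - [299, 0, 110, 0, 0, 0.43, 0.1]
    - [299, 0, 135, 0, 0, 0.43, 0.1]
    - [299, 0, 135, 0, 0, 0.43, 0.1]
    - [299, 0, 135, 0, 0, 0.43, 0.1]
  grip_force: 60

```text
t: 1.35
tool_pos: [0.4816, -0.4008, 0.0977]
tcp_rot: [[0.999, -0.051, 0.001], [-0.051, -0.999, -0.002], [0.001, 0.002, -1.0]]
ft_force: [0.8, -0.4, 0.5]
gripper_width: 0.0469
finger_force: 0.0
```

```bash
cat >> h.py <<'E'
from scipy.spatial.transform import Rotation as Ro
def rows(*W,cur=None):
    "W: (x,y,z,phi) world -> rows mm/rad from the present pose"
    s=robot.sense() if cur is None else cur; R=s['tcp_rot'];p=s['tool_pos']
    for x,y,z,f in W:
        T=np.array([[np.cos(f),np.sin(f),0],[np.sin(f),-np.cos(f),0],[0,0,-1]])
        print((R.T@(np.array([x,y,z])-p)*1000).round(1), Ro.from_matrix(R.T@T).as_rotvec().round(3))
def st():
    s=robot.sense();R=s['tcp_rot'];print(round(s['t'],2),s['tool_pos'].round(4),'phi',round(np.arctan2(R[1,0],R[0,0]),3),'w',round(s['gripper_width'],4),'F',np.round(s['ft_force'],1),'ff',round(s['finger_force'],1));return s
def snap(n,tag,x0=None,x1=None,y0=None,y1=None,k=4):
    p,d=eyes.snapshot(n); np.savez(f"{tag}.npz",p=p,d=d)
    cv2.imwrite(f"pics/{tag}.png",cv2.resize(p[y0:y1,x0:x1],None,fx=k,fy=k,interpolation=cv2.INTER_CUBIC)); return p,d
E
python3 - <<'E'
from h import *
st(); rows((.4819,-.3999,.0255,-.05))
snap("side","s1",190,330,120,250,4.5)
E
```

```text
1.35 [ 0.4816 -0.4008  0.0977] phi -0.051 w 0.0469 F [ 0.8 -0.4  0.5] ff 0.0
[ 0.2 -1.  72.2] [ 0.002 -0.001 -0.001]
```

View pics/s1.png

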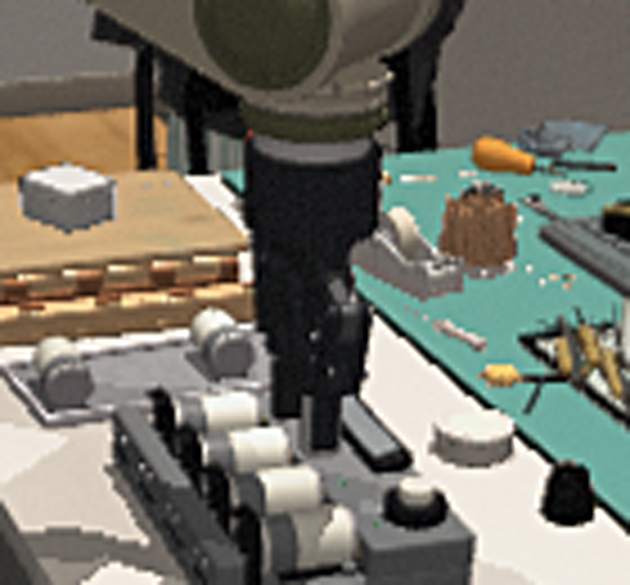

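The gripper stands above the rightmost cell (crop ~(300,535)), and the fingers end at ~(320,445). I'll descend, then grip.

apply_moves:
  moves:
    - [0, -1, 30, 0, 0, 0, 0.1]
    - [0, -1, 45, 0, 0, 0, 0.1]
    - [0, -1, 55, 0, 0, 0, 0.1]
    - [0, -1, 63, 0, 0, 0, 0.1]
    - [0, -1, 68, 0, 0, 0, 0.1]
    - [0, -1, 72, 0, 0, 0, 0.1]
    - [0, -1, 72, 0, 0, 0, 0.1]

```text
t: 2.28
tool_pos: [0.4817, -0.3989, 0.0243]
tcp_rot: [[0.999, -0.05, 0.0], [-0.05, -0.999, 0.0], [0.0, -0.0, -1.0]]
ft_force: [0.2, -1.0, 0.5]
gripper_width: 0.0467
finger_force: 0.0
```

apply_moves:
  moves:
    - [0, 0, 0, 0, 0, 0, -0.3]
    - [0, 0, 0, 0, 0, 0, -0.4]
    - [0, 0, 0, 0, 0, 0, -1]
    - [0, 0, 0, 0, 0, 0, -1]
    - [0, 0, 0, 0, 0, 0, -1]

```text
t: 2.9
tool_pos: [0.4817, -0.3997, 0.0251]
tcp_rot: [[0.999, -0.05, 0.001], [-0.05, -0.999, -0.002], [0.001, 0.002, -1.0]]
ft_force: [-3.1, -3.1, 5.9]
gripper_width: 0.0309
finger_force: 59.6
```

```bash
python3 -c "
from h import *
st()"
```

```text
2.9 [ 0.4817 -0.3997  0.0251] phi -0.05 w 0.0309 F [-3.1 -3.1  5.9] ff 59.6
```

apply_moves:
  moves:
    - [0, 0, -8, 0, 0, 0, -1]
    - [0, 0, -20, 0, 0, 0, -1]
    - [0, 0, -35, 0, 0, 0, -1]
    - [0, 0, -55, 0, 0, 0, -1]
    - [0, 0, -80, 0, 0, 0, -1]
    - [0, 0, -100, 0, 0, 0, -1]

```text
t: 3.65
tool_pos: [0.4815, -0.3983, 0.1256]
tcp_rot: [[0.999, -0.05, -0.0], [-0.05, -0.999, 0.001], [-0.0, -0.001, -1.0]]
ft_force: [0.0, 0.5, -2.1]
gripper_width: 0.0311
finger_force: 60.2
```

```bash
python3 - <<'E'
from h import *
st()
rows((.4970+.0,.0487,.12,1.54))
snap("side","s2",190,330,120,250,4.5)
E
```

```text
3.65 [ 0.4815 -0.3983  0.1256] phi -0.05 w 0.0311 F [ 0.   0.5 -2.1] ff 60.2
[  -6.9 -447.2    6. ] [-1.00e-03 -0.00e+00 -1.59e+00]
```

View pics/s2.png

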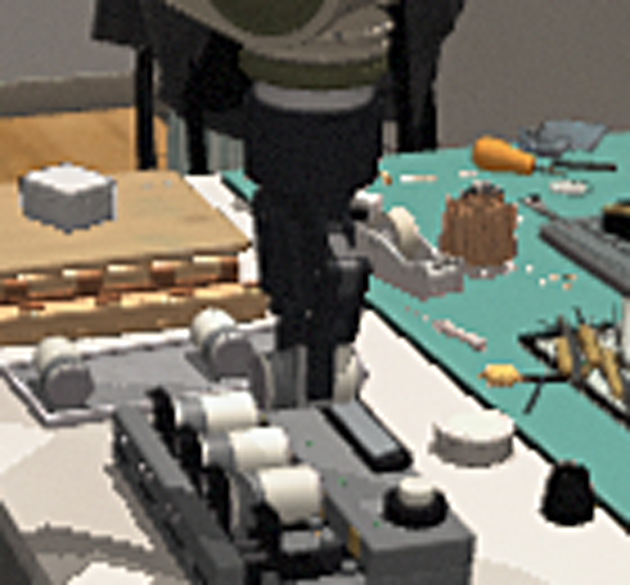

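The cell hangs level between the fingers (~(310,380)) and the bay is empty. Next is a rack locator, which I'll check against my hand measurement and then run on the current view.

```bash
cat >> h.py <<'E'
def rack(p,verbose=1):
    hsv=cv2.cvtColor(p,cv2.COLOR_BGR2HSV); m=((hsv[...,1]>95)&(hsv[...,0]>3)&(hsv[...,0]<32)).astype(np.uint8)
    m[:165]=0;m[251:]=0;m[:,:160]=0;m[:,250:]=0
    n,l,s,c=cv2.connectedComponentsWithStats(m)
    i=1+np.argmax(s[1:,4]); pts=np.argwhere(l==i)[:,::-1].astype(float)
    W=np.array([ray("top",u,v,.024)[:2] for u,v in pts]).astype(np.float32)
    (c,sz,a)=cv2.minAreaRect(W*1000); b=cv2.boxPoints((c,sz,a))
    e=max((b[1]-b[0],b[2]-b[1]),key=np.linalg.norm); e=e*np.sign(e[0])
    print("rack",np.round(c,1),np.round(sz,1),"yaw",round(np.arctan2(e[1],e[0]),3),len(pts)); return c
E
python3 - <<'E'
from h import *
rack(np.load("top0.npz")['p']); p,d=snap("top","t2",150,350,150,265,4); rack(p)
E
```

```text
rack [497.9  77. ] [ 18.3 232.8] yaw -0.035 373
rack [558.3  74.3] [ 19.4 111.8] yaw -0.034 170
```

View pics/t2.png

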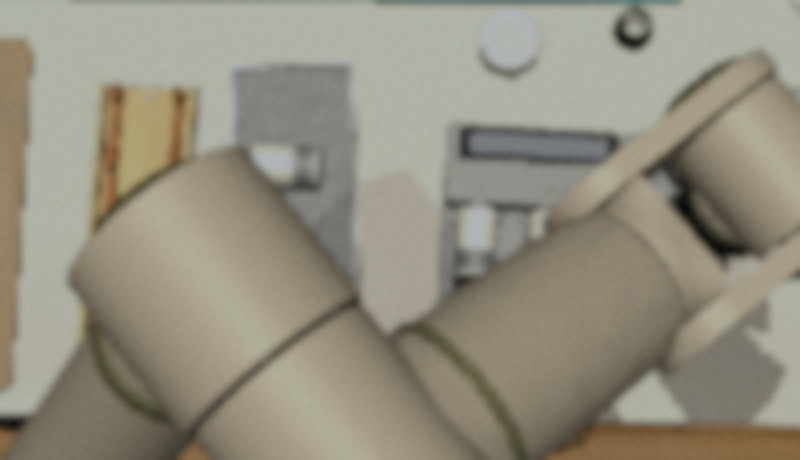

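```bash
cat >> h.py <<'E'
def shift(n,p,box,r=14,ref=None):
    "shift of a patch box=(u0,v0,u1,v1) of the start picture, subpixel via phase correlation of matchTemplate peak"
    q=np.load(ref or f"{n}0.npz")['p']; u0,v0,u1,v1=box; R=cv2.matchTemplate(p[v0-r:v1+r,u0-r:u1+r],q[v0:v1,u0:u1],cv2.TM_CCOEFF_NORMED)
    _,s,_,l=cv2.minMaxLoc(R); print(n,"shift px",l[0]-r,l[1]-r,"score",round(s,2))
E
python3 - <<'E'
from h import *
p=np.load("t2.npz")['p']; shift("top",p,(172,168,202,188)); q=np.load("s2.npz")['p']; shift("side",q,(215,175,255,195))
rows((.5837,.0461,.12,1.539))
E
```

```text
top shift px 0 0 score 1.0
side shift px 0 0 score 0.41
[  79.2 -449.7    5.9] [ 0.003 -0.    -1.589]
```

apply_moves:
  moves:
    - [79, -450, 6, 0, 0, -1.589, -1]
    - [79, -450, 6, 0, 0, -1.589, -1]
    - [79, -450, 6, 0, 0, -1.589, -1]
    - [79, -450, 6, 0, 0, -1.589, -1]
    - [79, -450, 6, 0, 0, -1.589, -1]
    - [79, -450, 6, 0, 0, -1.589, -1]
    - [79, -450, 6, 0, 0, -1.589, -1]
    - [79, -450, 6, 0, 0, -1.589, -1]
    - [79, -450, 6, 0, 0, -1.589, -1]
    - [79, -450, 6, 0, 0, -1.589, -1]

```text
t: 5.0
tool_pos: [0.5825, 0.047, 0.1175]
tcp_rot: [[0.032, 0.999, -0.002], [0.999, -0.032, 0.0], [0.0, -0.002, -1.0]]
ft_force: [-0.8, 0.4, -1.6]
gripper_width: 0.0313
finger_force: 60.4
```

apply_moves:
  moves:
    - [0, 0, 0, 0, 0, 0, -1]
    - [0, 0, 0, 0, 0, 0, -1]

```text
t: 5.25
tool_pos: [0.583, 0.0462, 0.1182]
tcp_rot: [[0.034, 0.999, -0.0], [0.999, -0.034, 0.0], [0.0, -0.0, -1.0]]
ft_force: [-0.1, 0.7, -1.5]
gripper_width: 0.0311
finger_force: 60.4
```

```bash
python3 - <<'E'
from h import *
st(); rows((.5837,.0461,.0205,1.539))
snap("side","s3",150,270,100,220,5)
E
```

```text
5.25 [0.583  0.0462 0.1182] phi 1.537 w 0.0311 F [-0.1  0.7 -1.5] ff 60.4
[-0.1  0.8 97.7] [-0.    -0.    -0.002]
```

View pics/s3.png

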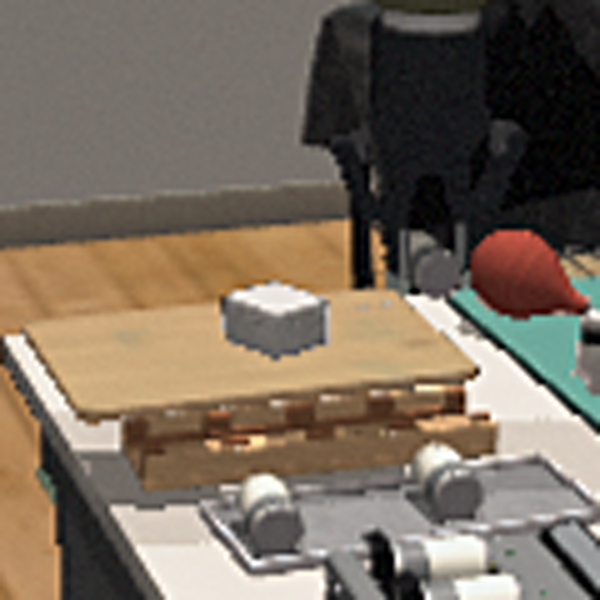

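The cell is level over the rear end of the rack. I'll descend while watching the force.

apply_moves:
  moves:
    - [0, 1, 50, 0, 0, 0, -1]
    - [0, 1, 72, 0, 0, 0, -1]
    - [0, 1, 78, 0, 0, 0, -1]
    - [0, 1, 84, 0, 0, 0, -1]
    - [0, 1, 90, 0, 0, 0, -1]
    - [0, 1, 95, 0, 0, 0, -1]
    - [0, 1, 95, 0, 0, 0, -1]

```text
t: 6.18
tool_pos: [0.5846, 0.0465, 0.0235]
tcp_rot: [[0.032, 0.999, 0.001], [0.999, -0.032, -0.0], [-0.0, 0.001, -1.0]]
ft_force: [2.1, -0.2, -2.3]
gripper_width: 0.0305
finger_force: 60.5
```

```bash
python3 - <<'E'
from h import *
st()
p,d=snap("side","s4",150,270,100,220,5)
C=cloud("side",d)
# rack near-lip top points: z .02-.03
X=C.reshape(-1,3); k=(X[:,0]>.33)&(X[:,0]<.66)&(X[:,1]>-.02)&(X[:,1]<.11)&(X[:,2]>.019)&(X[:,2]<.032)
Y=X[k]; print(len(Y), np.percentile(Y,[1,5,50,95,99],axis=0).round(3))
E
```

```text
6.17 [0.5846 0.0465 0.0235] phi 1.539 w 0.0305 F [ 2.1 -0.2 -2.3] ff 60.5
351 [[0.381 0.005 0.019]
 [0.387 0.007 0.019]
 [0.496 0.023 0.024]
 [0.606 0.09  0.028]
 [0.619 0.094 0.031]]
```

View pics/s4.png

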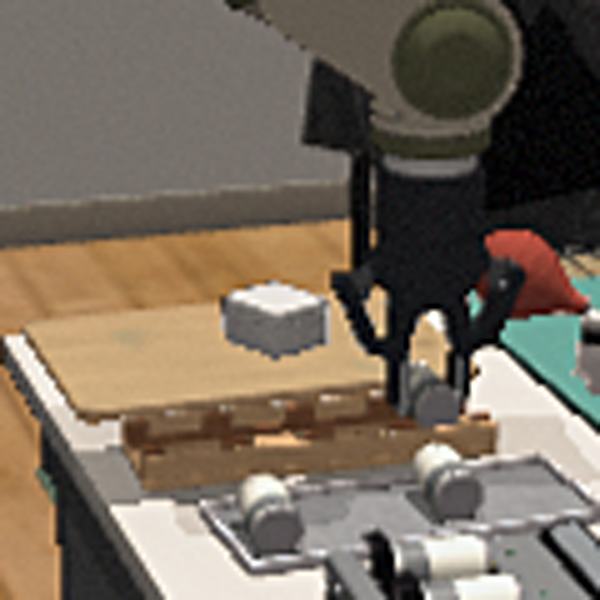

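The cell is in its notch at (430,400), so I'll lower the last 3 mm, release and rise.

apply_moves:
  moves:
    - [0, 0, 2, 0, 0, 0, -1]
    - [0, 0, 3, 0, 0, 0, -1]
    - [0, 0, 3, 0, 0, 0, -1]
    - [0, 0, 3, 0, 0, 0, 0.1]
    - [0, 0, 3, 0, 0, 0, 0.1]
    - [0, 0, 3, 0, 0, 0, 0.1]
    - [0, 0, -20, 0, 0, 0, 0.1]
    - [0, 0, -60, 0, 0, 0, 0.1]
    - [0, 0, -100, 0, 0, 0, 0.1]

```text
t: 7.35
tool_pos: [0.5837, 0.0465, 0.1242]
tcp_rot: [[0.032, 0.999, -0.001], [0.999, -0.032, 0.0], [0.0, -0.001, -1.0]]
ft_force: [-0.0, 0.0, 0.3]
gripper_width: 0.047
finger_force: 0.0
```

```bash
python3 - <<'E'
from h import *
st(); rows((.4848,-.3420,.12,-.05))
E
```

```text
7.35 [0.5837 0.0465 0.1242] phi 1.539 w 0.047 F [-0.   0.   0.3] ff 0.0
[-391.5  -86.4    4.3] [-1.000e-03  1.000e-03  1.589e+00]
```

apply_moves:
  moves:
    - [-392, -86, 4, 0, 0, 1.589, 0.1]
    - [-392, -86, 4, 0, 0, 1.589, 0.1]
    - [-392, -86, 4, 0, 0, 1.589, 0.1]
    - [-392, -86, 4, 0, 0, 1.589, 0.1]
    - [-392, -86, 4, 0, 0, 1.589, 0.1]
    - [-392, -86, 4, 0, 0, 1.589, 0.1]
    - [-392, -86, 4, 0, 0, 1.589, 0.1]
    - [-392, -86, 4, 0, 0, 1.589, 0.1]
    - [-392, -86, 4, 0, 0, 1.589, 0.1]
    - [-392, -86, 4, 0, 0, 1.589, 0.1]

```text
t: 8.6
tool_pos: [0.4854, -0.3424, 0.1191]
tcp_rot: [[0.999, -0.049, -0.001], [-0.049, -0.999, 0.001], [-0.001, -0.001, -1.0]]
ft_force: [0.4, -0.6, 0.0]
gripper_width: 0.0465
finger_force: 0.0
```

apply_moves:
  moves:
    - [0, 0, 0, 0, 0, 0, 0.1]
    - [0, 0, 0, 0, 0, 0, 0.1]
    - [0, 0, 30, 0, 0, 0, 0.1]
    - [0, 0, 55, 0, 0, 0, 0.1]

```text
t: 9.1
tool_pos: [0.4856, -0.3424, 0.0636]
tcp_rot: [[0.999, -0.049, 0.0], [-0.049, -0.999, -0.0], [0.0, 0.0, -1.0]]
ft_force: [-0.5, 0.0, -0.1]
gripper_width: 0.0472
finger_force: 0.0
```

```bash
python3 - <<'E'
from h import *
st(); rows((.4848,-.3420,.025,-.05))
E
```

```text
9.1 [ 0.4856 -0.3424  0.0636] phi -0.049 w 0.0472 F [-0.5  0.  -0.1] ff 0.0
[-0.8 -0.4 38.6] [ 0.    -0.     0.001]
```

apply_moves:
  moves:
    - [-1, 0, 15, 0, 0, 0, 0.1]
    - [-1, 0, 28, 0, 0, 0, 0.1]
    - [-1, 0, 35, 0, 0, 0, 0.1]
    - [-1, 0, 39, 0, 0, 0, 0.1]
    - [-1, 0, 39, 0, 0, 0, -1]
    - [-1, 0, 39, 0, 0, 0, -1]
    - [-1, 0, 39, 0, 0, 0, -1]
    - [-1, 0, 39, 0, 0, 0, -1]
    - [-1, 0, 39, 0, 0, 0, -1]
    - [-1, 0, 39, 0, 0, 0, -1]

```text
t: 10.35
tool_pos: [0.4847, -0.3426, 0.0257]
tcp_rot: [[0.999, -0.05, 0.0], [-0.05, -0.999, -0.0], [0.0, 0.0, -1.0]]
ft_force: [-1.7, -0.1, 5.6]
gripper_width: 0.031
finger_force: 60.2
```

apply_moves:
  moves:
    - [0, 0, -8, 0, 0, 0, -1]
    - [0, 0, -20, 0, 0, 0, -1]
    - [0, 0, -35, 0, 0, 0, -1]
    - [0, 0, -55, 0, 0, 0, -1]
    - [0, 0, -80, 0, 0, 0, -1]
    - [0, 0, -95, 0, 0, 0, -1]
    - [0, 0, -95, 0, 0, 0, -1]

```text
t: 11.22
tool_pos: [0.4848, -0.3427, 0.1212]
tcp_rot: [[0.999, -0.05, 0.001], [-0.05, -0.999, -0.001], [0.001, 0.001, -1.0]]
ft_force: [-0.1, 0.5, -1.9]
gripper_width: 0.0311
finger_force: 60.2
```

```bash
python3 - <<'E'
from h import *
st(); rows((.5257,.0478,.12,1.539))
p,d=eyes.snapshot("top"); shift("top",p,(172,168,202,188)); p,d=eyes.snapshot("side");np.savez("s5.npz",p=p,d=d);shift("side",p,(172,180,202,200))
E
```

```text
11.22 [ 0.4848 -0.3427  0.1212] phi -0.05 w 0.0311 F [-0.1  0.5 -1.9] ff 60.2
[  21.2 -392.1    0.8] [ 0.002 -0.    -1.589]
top shift px 0 0 score 0.65
side shift px 0 0 score 0.87
```

apply_moves:
  moves:
    - [21, -392, 1, 0, 0, -1.589, -1]
    - [21, -392, 1, 0, 0, -1.589, -1]
    - [21, -392, 1, 0, 0, -1.589, -1]
    - [21, -392, 1, 0, 0, -1.589, -1]
    - [21, -392, 1, 0, 0, -1.589, -1]
    - [21, -392, 1, 0, 0, -1.589, -1]
    - [21, -392, 1, 0, 0, -1.589, -1]
    - [21, -392, 1, 0, 0, -1.589, -1]
    - [21, -392, 1, 0, 0, -1.589, -1]
    - [21, -392, 1, 0, 0, -1.589, -1]

```text
t: 12.58
tool_pos: [0.5248, 0.048, 0.1184]
tcp_rot: [[0.033, 0.999, -0.002], [0.999, -0.033, 0.0], [0.0, -0.002, -1.0]]
ft_force: [0.7, 0.2, -1.2]
gripper_width: 0.0306
finger_force: 60.4
```

apply_moves:
  moves:
    - [0, 0, 0, 0, 0, 0, -1]
    - [0, 0, 0, 0, 0, 0, -1]
    - [0, 0, 30, 0, 0, 0, -1]
    - [0, 0, 50, 0, 0, 0, -1]
    - [0, 0, 50, 0, 0, 0, -1]

```text
t: 13.2
tool_pos: [0.5246, 0.048, 0.0683]
tcp_rot: [[0.033, 0.999, -0.003], [0.999, -0.033, 0.0], [0.0, -0.003, -1.0]]
ft_force: [-0.1, -0.0, -1.0]
gripper_width: 0.0314
finger_force: 60.4
```

```bash
python3 - <<'E'
from h import *
st(); rows((.5257,.0478,.0205,1.539))
p,d=snap("side","s6",160,260,140,220,6); shift("side",p,(172,180,202,200)); shift("side",p,(172,180,250,200))
E
```

```text
13.2 [0.5246 0.048  0.0683] phi 1.538 w 0.0314 F [-0.1 -0.  -1. ] ff 60.4
[-0.1  1.3 47.8] [-0.003 -0.    -0.001]
side shift px 0 0 score 0.61
side shift px 0 0 score 0.74
```

View pics/s6.png

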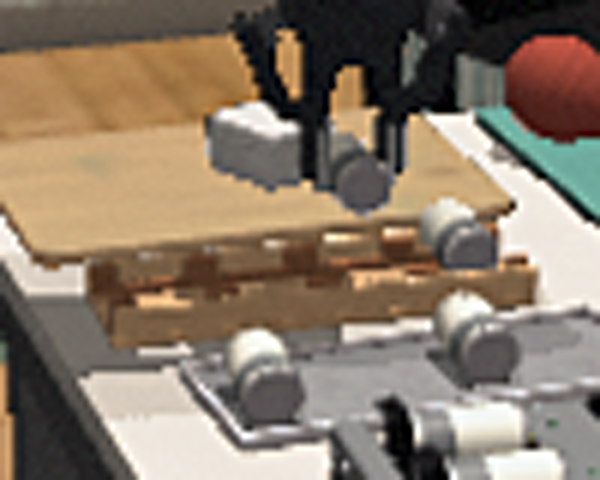

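The first cell is seated in its well at (460,235) and the second hangs over the next one. Descending.

apply_moves:
  moves:
    - [0, 1, 22, 0, 0, 0, -1]
    - [0, 1, 29, 0, 0, 0, -1]
    - [0, 1, 36, 0, 0, 0, -1]
    - [0, 1, 42, 0, 0, 0, -1]
    - [0, 1, 47, 0, 0, 0, -1]
    - [0, 1, 48, 0, 0, 0, -1]
    - [0, 1, 48, 0, 0, 0, -1]

```text
t: 14.12
tool_pos: [0.5271, 0.0478, 0.0217]
tcp_rot: [[0.032, 0.999, 0.002], [0.999, -0.032, -0.0], [-0.0, 0.002, -1.0]]
ft_force: [4.5, -0.3, -0.8]
gripper_width: 0.0311
finger_force: 60.7
```

apply_moves:
  moves:
    - [0, 0, 0, 0, 0, 0, 0.04]
    - [0, 0, 0, 0, 0, 0, 0.04]
    - [0, 0, 0, 0, 0, 0, 0.04]
    - [0, 0, -20, 0, 0, 0, 0.04]
    - [0, 0, -60, 0, 0, 0, 0.04]
    - [0, 0, -100, 0, 0, 0, 0.1]

```text
t: 14.88
tool_pos: [0.5258, 0.048, 0.1223]
tcp_rot: [[0.032, 0.999, -0.001], [0.999, -0.032, 0.0], [0.0, -0.001, -1.0]]
ft_force: [-0.3, 0.8, -0.4]
gripper_width: 0.0473
finger_force: 0.0
```

```bash
python3 - <<'E'
from h import *
st(); rows((.4877,-.2840,.12,-.05))
E
```

```text
14.88 [0.5258 0.048  0.1223] phi 1.539 w 0.0473 F [-0.3  0.8 -0.4] ff 0.0
[-333.   -27.5    2.3] [-1.000e-03  1.000e-03  1.589e+00]
```

apply_moves:
  moves:
    - [-333, -27, 2, 0, 0, 1.589, 0.1]
    - [-333, -27, 2, 0, 0, 1.589, 0.1]
    - [-333, -27, 2, 0, 0, 1.589, 0.1]
    - [-333, -27, 2, 0, 0, 1.589, 0.1]
    - [-333, -27, 2, 0, 0, 1.589, 0.1]
    - [-333, -27, 2, 0, 0, 1.589, 0.1]
    - [-333, -27, 2, 0, 0, 1.589, 0.1]
    - [-333, -27, 2, 0, 0, 1.589, 0.1]
    - [-333, -27, 2, 0, 0, 1.589, 0.1]
    - [-333, -27, 2, 0, 0, 1.589, 0.1]

```text
t: 16.12
tool_pos: [0.4884, -0.2839, 0.1192]
tcp_rot: [[0.999, -0.049, -0.0], [-0.049, -0.999, 0.0], [-0.001, -0.0, -1.0]]
ft_force: [-0.5, -0.4, -0.5]
gripper_width: 0.047
finger_force: 0.0
```

apply_moves:
  moves:
    - [0, 0, 0, 0, 0, 0, 0.1]
    - [0, 0, 0, 0, 0, 0, 0.1]
    - [0, 0, 30, 0, 0, 0, 0.1]
    - [0, 0, 55, 0, 0, 0, 0.1]

```text
t: 16.62
tool_pos: [0.4886, -0.284, 0.0636]
tcp_rot: [[0.999, -0.049, 0.0], [-0.049, -0.999, -0.0], [0.0, 0.0, -1.0]]
ft_force: [0.2, 0.0, 0.3]
gripper_width: 0.0469
finger_force: 0.0
```

```bash
python3 - <<'E'
from h import *
st(); rows((.4877,-.2840,.025,-.05))
E
```

```text
16.62 [ 0.4886 -0.284   0.0636] phi -0.049 w 0.0469 F [0.2 0.  0.3] ff 0.0
[-0.9  0.1 38.6] [ 0.    -0.     0.001]
```

apply_moves:
  moves:
    - [-1, 0, 15, 0, 0, 0, 0.1]
    - [-1, 0, 28, 0, 0, 0, 0.1]
    - [-1, 0, 35, 0, 0, 0, 0.1]
    - [-1, 0, 39, 0, 0, 0, 0.1]
    - [-1, 0, 39, 0, 0, 0, -1]
    - [-1, 0, 39, 0, 0, 0, -1]
    - [-1, 0, 39, 0, 0, 0, -1]
    - [-1, 0, 39, 0, 0, 0, -1]
    - [-1, 0, 39, 0, 0, 0, -1]
    - [-1, 0, 39, 0, 0, 0, -1]

```text
t: 17.88
tool_pos: [0.4877, -0.2842, 0.0257]
tcp_rot: [[0.999, -0.05, 0.0], [-0.05, -0.999, -0.001], [0.0, 0.001, -1.0]]
ft_force: [-3.3, -1.2, 6.0]
gripper_width: 0.031
finger_force: 60.1
```

apply_moves:
  moves:
    - [0, 0, -8, 0, 0, 0, -1]
    - [0, 0, -20, 0, 0, 0, -1]
    - [0, 0, -35, 0, 0, 0, -1]
    - [0, 0, -55, 0, 0, 0, -1]
    - [0, 0, -80, 0, 0, 0, -1]
    - [0, 0, -95, 0, 0, 0, -1]
    - [0, 0, -95, 0, 0, 0, -1]

```text
t: 18.75
tool_pos: [0.4878, -0.2841, 0.1212]
tcp_rot: [[0.999, -0.05, 0.001], [-0.05, -0.999, -0.001], [0.001, 0.001, -1.0]]
ft_force: [-0.7, -0.6, -2.4]
gripper_width: 0.0306
finger_force: 60.2
```

```bash
python3 - <<'E'
from h import *
st(); rows((.469,.0496,.12,1.539))
p,d=snap("side","s7",160,310,140,240,5);shift("side",p,(172,180,202,200))
E
```

```text
18.75 [ 0.4878 -0.2841  0.1212] phi -0.05 w 0.0306 F [-0.7 -0.6 -2.4] ff 60.2
[ -35.5 -332.3    0.8] [ 0.002 -0.    -1.589]
side shift px 0 0 score 0.87
```

View pics/s7.png

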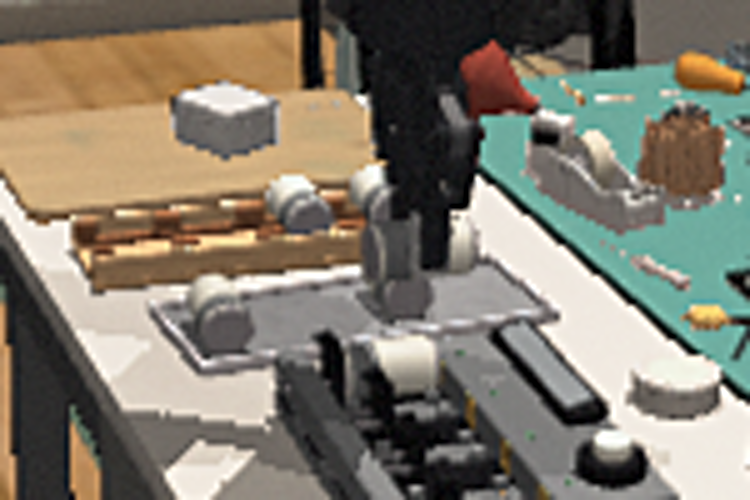

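The rack is in place, with two cells in it at (300,205) and (370,190). On to the third well.

apply_moves:
  moves:
    - [-35, -332, 1, 0, 0, -1.589, -1]
    - [-35, -332, 1, 0, 0, -1.589, -1]
    - [-35, -332, 1, 0, 0, -1.589, -1]
    - [-35, -332, 1, 0, 0, -1.589, -1]
    - [-35, -332, 1, 0, 0, -1.589, -1]
    - [-35, -332, 1, 0, 0, -1.589, -1]
    - [-35, -332, 1, 0, 0, -1.589, -1]
    - [-35, -332, 1, 0, 0, -1.589, -1]
    - [-35, -332, 1, 0, 0, -1.589, -1]
    - [-35, -332, 1, 0, 0, -1.589, -1]

```text
t: 20.05
tool_pos: [0.4689, 0.0494, 0.1185]
tcp_rot: [[0.033, 0.999, -0.002], [0.999, -0.033, 0.0], [0.0, -0.002, -1.0]]
ft_force: [0.2, 0.1, -1.7]
gripper_width: 0.0313
finger_force: 60.4
```

apply_moves:
  moves:
    - [0, 0, 0, 0, 0, 0, -1]
    - [0, 0, 0, 0, 0, 0, -1]
    - [0, 0, 30, 0, 0, 0, -1]
    - [0, 0, 50, 0, 0, 0, -1]
    - [0, 0, 50, 0, 0, 0, -1]

```text
t: 20.68
tool_pos: [0.4687, 0.0494, 0.0684]
tcp_rot: [[0.033, 0.999, -0.003], [0.999, -0.033, 0.0], [0.0, -0.003, -1.0]]
ft_force: [-0.4, 0.0, -0.2]
gripper_width: 0.0311
finger_force: 60.4
```

```bash
python3 - <<'E'
from h import *
st(); rows((.469,.0496,.0205,1.539))
p,d=eyes.snapshot("side"); shift("side",p,(172,180,250,200),ref="s6.npz");shift("side",p,(172,180,202,200),ref="s6.npz")
E
```

```text
20.68 [0.4687 0.0494 0.0684] phi 1.538 w 0.0311 F [-0.4  0.  -0.2] ff 60.4
[ 0.2  0.5 47.9] [-0.003 -0.    -0.001]
side shift px 0 0 score 0.84
side shift px 0 0 score 0.77
```

apply_moves:
  moves:
    - [0, 0, 22, 0, 0, 0, -1]
    - [0, 0, 29, 0, 0, 0, -1]
    - [0, 0, 36, 0, 0, 0, -1]
    - [0, 0, 42, 0, 0, 0, -1]
    - [0, 0, 47, 0, 0, 0, -1]
    - [0, 0, 48, 0, 0, 0, -1]
    - [0, 0, 48, 0, 0, 0, -1]

```text
t: 21.6
tool_pos: [0.4695, 0.0493, 0.0214]
tcp_rot: [[0.032, 0.999, 0.0], [0.999, -0.032, -0.0], [-0.0, 0.0, -1.0]]
ft_force: [-0.2, -0.0, -2.6]
gripper_width: 0.0311
finger_force: 60.4
```

apply_moves:
  moves:
    - [0, 0, 0, 0, 0, 0, 0.04]
    - [0, 0, 0, 0, 0, 0, 0.04]
    - [0, 0, 0, 0, 0, 0, 0.04]
    - [0, 0, -20, 0, 0, 0, 0.04]
    - [0, 0, -60, 0, 0, 0, 0.04]
    - [0, 0, -100, 0, 0, 0, 0.1]

```text
t: 22.35
tool_pos: [0.4691, 0.0494, 0.1224]
tcp_rot: [[0.032, 0.999, -0.001], [0.999, -0.032, 0.0], [0.0, -0.001, -1.0]]
ft_force: [0.6, 0.4, 0.2]
gripper_width: 0.0468
finger_force: 0.0
```

```bash
python3 - <<'E'
from h import *
st(); rows((.4906,-.2261,.12,-.05))
E
```

```text
22.35 [0.4691 0.0494 0.1224] phi 1.539 w 0.0468 F [0.6 0.4 0.2] ff 0.0
[-274.6   30.3    2.4] [-1.000e-03  0.000e+00  1.589e+00]
```

Clean fit. Next is charged cell 1.

apply_moves:
  moves:
    - [-275, 30, 2, 0, 0, 1.589, 0.1]
    - [-275, 30, 2, 0, 0, 1.589, 0.1]
    - [-275, 30, 2, 0, 0, 1.589, 0.1]
    - [-275, 30, 2, 0, 0, 1.589, 0.1]
    - [-275, 30, 2, 0, 0, 1.589, 0.1]
    - [-275, 30, 2, 0, 0, 1.589, 0.1]
    - [-275, 30, 2, 0, 0, 1.589, 0.1]
    - [-275, 30, 2, 0, 0, 1.589, 0.1]
    - [-275, 30, 2, 0, 0, 1.589, 0.1]
    - [-275, 30, 2, 0, 0, 1.589, 0.1]

```text
t: 23.6
tool_pos: [0.4904, -0.2264, 0.1193]
tcp_rot: [[0.999, -0.049, -0.0], [-0.049, -0.999, 0.0], [-0.0, -0.0, -1.0]]
ft_force: [0.6, -0.4, -0.1]
gripper_width: 0.0472
finger_force: 0.0
```

apply_moves:
  moves:
    - [0, 0, 0, 0, 0, 0, 0.1]
    - [0, 0, 0, 0, 0, 0, 0.1]
    - [0, 0, 30, 0, 0, 0, 0.1]
    - [0, 0, 55, 0, 0, 0, 0.1]

```text
t: 24.1
tool_pos: [0.4905, -0.2264, 0.0636]
tcp_rot: [[0.999, -0.049, 0.0], [-0.049, -0.999, -0.0], [0.0, 0.0, -1.0]]
ft_force: [-0.2, -0.0, 0.7]
gripper_width: 0.0469
finger_force: 0.0
```

```bash
python3 - <<'E'
from h import *
st(); rows((.4906,-.2261,.025,-.05))
E
```

```text
24.1 [ 0.4905 -0.2264  0.0636] phi -0.049 w 0.0469 F [-0.2 -0.   0.7] ff 0.0
[ 0.1 -0.3 38.6] [ 0.    -0.     0.001]
```

apply_moves:
  moves:
    - [0, 0, 15, 0, 0, 0, 0.1]
    - [0, 0, 28, 0, 0, 0, 0.1]
    - [0, 0, 35, 0, 0, 0, 0.1]
    - [0, 0, 39, 0, 0, 0, 0.1]
    - [0, 0, 39, 0, 0, 0, -1]
    - [0, 0, 39, 0, 0, 0, -1]
    - [0, 0, 39, 0, 0, 0, -1]
    - [0, 0, 39, 0, 0, 0, -1]
    - [0, 0, 39, 0, 0, 0, -1]
    - [0, 0, 39, 0, 0, 0, -1]

```text
t: 25.35
tool_pos: [0.4906, -0.2266, 0.0257]
tcp_rot: [[0.999, -0.05, 0.0], [-0.05, -0.999, -0.0], [0.0, 0.0, -1.0]]
ft_force: [-2.5, 0.1, 5.7]
gripper_width: 0.0311
finger_force: 60.1
```

apply_moves:
  moves:
    - [0, 0, -8, 0, 0, 0, -1]
    - [0, 0, -20, 0, 0, 0, -1]
    - [0, 0, -35, 0, 0, 0, -1]
    - [0, 0, -55, 0, 0, 0, -1]
    - [0, 0, -80, 0, 0, 0, -1]
    - [0, 0, -95, 0, 0, 0, -1]
    - [0, 0, -95, 0, 0, 0, -1]

```text
t: 26.22
tool_pos: [0.4907, -0.2266, 0.1212]
tcp_rot: [[0.999, -0.05, 0.001], [-0.05, -0.999, -0.001], [0.001, 0.001, -1.0]]
ft_force: [1.2, -0.4, -1.6]
gripper_width: 0.0307
finger_force: 60.3
```

```bash
python3 - <<'E'
from h import *
st(); rows((.411,.0513,.12,1.539))
p,d=snap("side","s8",160,310,140,240,5);shift("side",p,(172,180,202,200))
E
```

```text
26.23 [ 0.4907 -0.2266  0.1212] phi -0.05 w 0.0307 F [ 1.2 -0.4 -1.6] ff 60.3
[ -93.6 -273.6    0.8] [ 0.002 -0.    -1.589]
side shift px 0 0 score 0.83
```

apply_moves:
  moves:
    - [0, 0, 0, 0, 0, 0, -1]

```text
t: 26.4
tool_pos: [0.4901, -0.2262, 0.1194]
tcp_rot: [[0.999, -0.05, -0.002], [-0.05, -0.999, 0.001], [-0.002, -0.001, -1.0]]
ft_force: [0.8, 0.7, -2.2]
gripper_width: 0.0311
finger_force: 60.3
```

apply_moves:
  moves:
    - [-94, -274, 0, 0, 0, -1.589, -1]
    - [-94, -274, 0, 0, 0, -1.589, -1]
    - [-94, -274, 0, 0, 0, -1.589, -1]
    - [-94, -274, 0, 0, 0, -1.589, -1]
    - [-94, -274, 0, 0, 0, -1.589, -1]
    - [-94, -274, 0, 0, 0, -1.589, -1]
    - [-94, -274, 0, 0, 0, -1.589, -1]
    - [-94, -274, 0, 0, 0, -1.589, -1]
    - [-94, -274, 0, 0, 0, -1.589, -1]
    - [-94, -274, 0, 0, 0, -1.589, -1]

```text
t: 27.65
tool_pos: [0.4101, 0.0519, 0.1198]
tcp_rot: [[0.033, 0.999, -0.001], [0.999, -0.033, 0.0], [0.0, -0.001, -1.0]]
ft_force: [1.2, -0.9, -2.3]
gripper_width: 0.031
finger_force: 60.5
```

apply_moves:
  moves:
    - [0, 0, 0, 0, 0, 0, -1]
    - [0, 0, 0, 0, 0, 0, -1]
    - [0, 0, 30, 0, 0, 0, -1]
    - [0, 0, 50, 0, 0, 0, -1]
    - [0, 0, 50, 0, 0, 0, -1]

```text
t: 28.28
tool_pos: [0.4098, 0.052, 0.0696]
tcp_rot: [[0.033, 0.999, -0.003], [0.999, -0.033, 0.0], [0.0, -0.003, -1.0]]
ft_force: [-0.1, -0.3, -1.7]
gripper_width: 0.0309
finger_force: 60.5
```

```bash
python3 - <<'E'
from h import *
st(); rows((.411,.0513,.0205,1.539))
p,d=snap("side","s9",160,310,140,240,5); shift("side",p,(172,180,250,200),ref="s8.npz");shift("side",p,(215,180,250,200),ref="s4.npz")
E
```

```text
28.27 [0.4098 0.052  0.0696] phi 1.538 w 0.0309 F [-0.1 -0.3 -1.7] ff 60.5
[-0.6  1.4 49.1] [-0.003 -0.    -0.001]
side shift px 0 0 score 0.84
side shift px 0 0 score 0.8
```

View pics/s9.png

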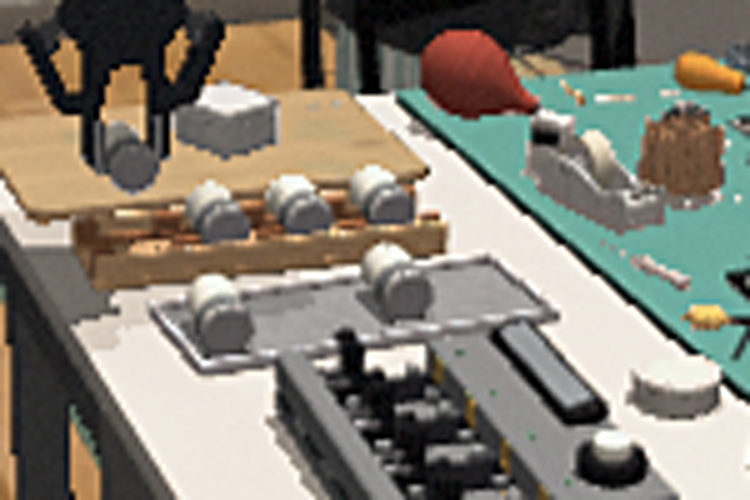

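Three cells are seated at (215,210), (300,205) and (380,195), and the fourth is above its well. I'll lower it 1 mm further along x.

apply_moves:
  moves:
    - [-1, 1, 22, 0, 0, 0, -1]
    - [-1, 1, 29, 0, 0, 0, -1]
    - [-1, 1, 36, 0, 0, 0, -1]
    - [-1, 1, 42, 0, 0, 0, -1]
    - [-1, 1, 47, 0, 0, 0, -1]
    - [-1, 1, 49, 0, 0, 0, -1]
    - [-1, 1, 49, 0, 0, 0, -1]

```text
t: 29.2
tool_pos: [0.4116, 0.0508, 0.0213]
tcp_rot: [[0.032, 0.999, 0.0], [0.999, -0.032, -0.0], [0.0, 0.0, -1.0]]
ft_force: [1.0, -0.9, -1.3]
gripper_width: 0.031
finger_force: 60.5
```

apply_moves:
  moves:
    - [0, 0, 0, 0, 0, 0, 0.04]
    - [0, 0, 0, 0, 0, 0, 0.04]
    - [0, 0, 0, 0, 0, 0, 0.04]
    - [0, 0, -20, 0, 0, 0, 0.04]
    - [0, 0, -60, 0, 0, 0, 0.04]
    - [0, 0, -80, 0, 0, 0, 0.1]
    - [0, 0, -80, 0, 0, 0, 0.2]

```text
t: 30.08
tool_pos: [0.4119, 0.0508, 0.1023]
tcp_rot: [[0.032, 0.999, 0.003], [0.999, -0.032, -0.0], [-0.0, 0.003, -1.0]]
ft_force: [0.2, 0.9, -0.2]
gripper_width: 0.0514
finger_force: 0.0
```

```bash
python3 - <<'E'
from h import *
st()
p,d=snap("top","t3",165,340,160,260,4.5)
from scipy.optimize import least_squares
# fit flats with both cameras: axis along y with slope, r 16.5
S=np.vstack([cloud("side",np.load("s9.npz")['d']).reshape(-1,3),cloud("top",np.load("top0.npz")['d']).reshape(-1,3)])
for nm,xc,yc in(("f1",.552,-.069),("f2",.4302,-.0854)):
    k=(abs(S[:,1]-yc)<.022)&(abs(S[:,0]-xc)<.016)&(S[:,2]>.015)&(S[:,2]<.045); q=S[k]
    f=least_squares(lambda a:np.hypot(q[:,0]-a[0]-a[1]*(q[:,1]-yc),q[:,2]-.0195)-.0165,[xc,0],loss='soft_l1',f_scale=.002).x; print(nm,f.round(4),len(q))
rows((.4302,-.0854,.07,1.50))
E
```

```text
30.07 [0.4119 0.0508 0.1023] phi 1.539 w 0.0514 F [ 0.2  0.9 -0.2] ff 0.0
f1 [0.5549 0.0383] 195
f2 [0.4314 0.08  ] 194
[-135.6   23.2   31.4] [0.001 0.    0.039]
```

View pics/t3.png

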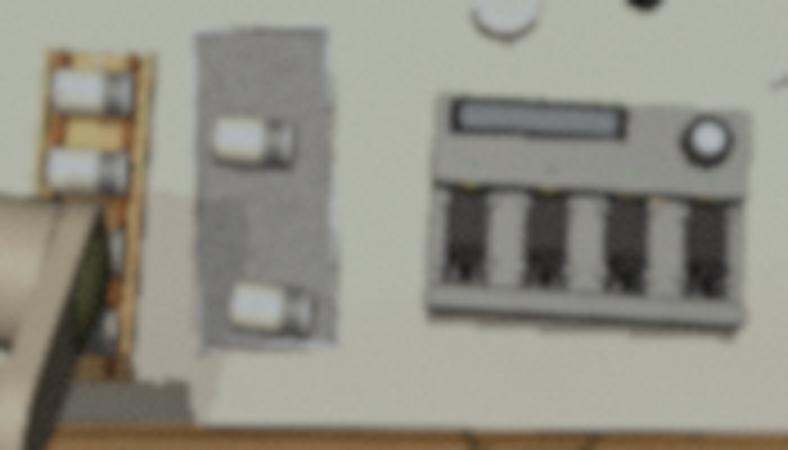

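The bays are all empty, and the tray's two cells are at (253,140) and (272,308) in the crop. I'll go to flat 2 and grasp it.

```bash
python3 - <<'E'
from h import *
rows((.4314,-.0852,.06,1.49),(.4314,-.0852,.0105,1.49))
E
```

```text
[-135.3   24.4   41.4] [0.001 0.    0.049]
[-135.3   24.3   90.9] [0.001 0.    0.049]
```

apply_moves:
  moves:
    - [-40, 8, 0, 0, 0, 0.049, 0.2]
    - [-90, 16, 0, 0, 0, 0.049, 0.2]
    - [-135, 24, 0, 0, 0, 0.049, 0.2]
    - [-135, 24, 20, 0, 0, 0.049, 0.2]
    - [-135, 24, 50, 0, 0, 0.049, 0.2]
    - [-135, 24, 70, 0, 0, 0.049, 0.2]
    - [-135, 24, 82, 0, 0, 0.049, 0.2]
    - [-135, 24, 88, 0, 0, 0.049, 0.2]
    - [-135, 24, 91, 0, 0, 0.049, 0.2]
    - [-135, 24, 91, 0, 0, 0.049, 0.2]

```text
t: 31.38
tool_pos: [0.4312, -0.0849, 0.0105]
tcp_rot: [[0.081, 0.997, 0.001], [0.997, -0.081, -0.0], [-0.0, 0.001, -1.0]]
ft_force: [-0.3, -0.4, 0.3]
gripper_width: 0.0512
finger_force: 0.0
```

apply_moves:
  moves:
    - [0, 0, 0, 0, 0, 0, -1]
    - [0, 0, 0, 0, 0, 0, -1]
    - [0, 0, 0, 0, 0, 0, -1]
    - [0, 0, 0, 0, 0, 0, -1]
    - [0, 0, 0, 0, 0, 0, -1]
    - [0, 0, 0, 0, 0, 0, -1]

```text
t: 32.12
tool_pos: [0.4313, -0.0849, 0.011]
tcp_rot: [[0.081, 0.997, 0.001], [0.997, -0.081, -0.001], [-0.001, 0.001, -1.0]]
ft_force: [-0.6, 0.3, 4.9]
gripper_width: 0.0309
finger_force: 58.9
```

apply_moves:
  moves:
    - [0, 0, -20, 0, 0, 0, -1]
    - [0, 0, -60, 0, 0, 0, -1]
    - [0, 0, -110, 0, 0, 0, -1]
    - [0, 0, -110, 0, 0, 0, -1]

```text
t: 32.62
tool_pos: [0.4323, -0.0854, 0.1232]
tcp_rot: [[0.081, 0.997, 0.006], [0.997, -0.081, -0.003], [-0.003, 0.007, -1.0]]
ft_force: [0.0, 0.3, -2.9]
gripper_width: 0.0312
finger_force: 60.4
```

```bash
python3 - <<'E'
from h import *
st()
p,d=snap("side","s10",170,300,100,220,5)
X=cloud("side",d).reshape(-1,3); k=(abs(X[:,0]-.431)<.012)&(abs(X[:,1]+.085)<.05)&(X[:,2]>.105)&(X[:,2]<.15)
print(np.percentile(X[k],[2,10,50,90,98],axis=0).round(4))
rows((.4906+.020,-.2261-.001,.12,-.05))
E
```

```text
32.62 [ 0.4323 -0.0854  0.1232] phi 1.49 w 0.0312 F [ 0.   0.3 -2.9] ff 60.4
[[ 0.4196 -0.1201  0.1186]
 [ 0.4221 -0.118   0.1224]
 [ 0.4305 -0.1124  0.1401]
 [ 0.4398 -0.0796  0.148 ]
 [ 0.442  -0.0652  0.1486]]
[-135.3   90.5    1.7] [ 3.00e-03 -1.00e-03  1.54e+00]
```

View pics/s10.png

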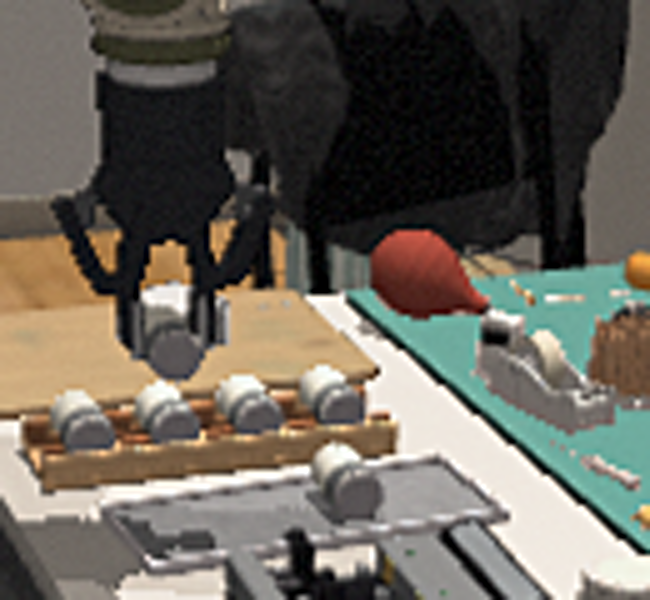

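Four cells lie in the rack, at (80,420), (165,412), (248,405) and (332,397). Flat 2 is held level. I'll carry it over bay 1, to the rear of home.

apply_moves:
  moves:
    - [-135, 91, 0, 0, 0, 1.54, -1]
    - [-135, 91, 0, 0, 0, 1.54, -1]
    - [-135, 91, 0, 0, 0, 1.54, -1]
    - [-135, 91, 0, 0, 0, 1.54, -1]
    - [-135, 91, 0, 0, 0, 1.54, -1]
    - [-135, 91, 0, 0, 0, 1.54, -1]
    - [-135, 91, 0, 0, 0, 1.54, -1]
    - [-135, 91, 0, 0, 0, 1.54, -1]
    - [-135, 91, 0, 0, 0, 1.54, -1]
    - [-135, 91, 0, 0, 0, 1.54, -1]

```text
t: 33.92
tool_pos: [0.5102, -0.2263, 0.1186]
tcp_rot: [[0.999, -0.05, -0.003], [-0.05, -0.999, 0.002], [-0.003, -0.002, -1.0]]
ft_force: [0.9, -0.1, -1.0]
gripper_width: 0.031
finger_force: 60.3
```

apply_moves:
  moves:
    - [0, 0, 0, 0, 0, 0, -1]
    - [0, 0, 0, 0, 0, 0, -1]
    - [0, 0, 25, 0, 0, 0, -1]
    - [0, 0, 40, 0, 0, 0, -1]
    - [0, 0, 40, 0, 0, 0, -1]

```text
t: 34.55
tool_pos: [0.5104, -0.2265, 0.0794]
tcp_rot: [[0.999, -0.05, -0.002], [-0.05, -0.999, 0.001], [-0.002, -0.001, -1.0]]
ft_force: [0.0, -0.7, -0.9]
gripper_width: 0.0306
finger_force: 60.3
```

```bash
python3 - <<'E'
from h import *
s=st()
p,d=snap("side","s11",170,300,130,230,6)
X=cloud("side",d).reshape(-1,3); k=(abs(X[:,1]-s['tool_pos'][1])<.02)&(abs(X[:,0]-s['tool_pos'][0])<.04)&(X[:,2]>s['tool_pos'][2]+.002)&(X[:,2]<s['tool_pos'][2]+.03)
Y=X[k]-s['tool_pos']; print(len(Y),np.percentile(Y,[1,3,10,50,90,97,99],axis=0).round(4))
rows((.4906+.0145,-.2268,.047,-.05))
E
```

```text
34.55 [ 0.5104 -0.2265  0.0794] phi -0.05 w 0.0306 F [ 0.  -0.7 -0.9] ff 60.3
149 [[-0.0308 -0.0196  0.0024]
 [-0.03   -0.0194  0.0036]
 [-0.0291 -0.0179  0.0057]
 [-0.0153 -0.0115  0.0177]
 [ 0.0215  0.013   0.0254]
 [ 0.0241  0.0184  0.0269]
 [ 0.026   0.0198  0.0278]]
[-5.7  0.3 33.3] [-0.  0. -0.]
```

View pics/s11.png

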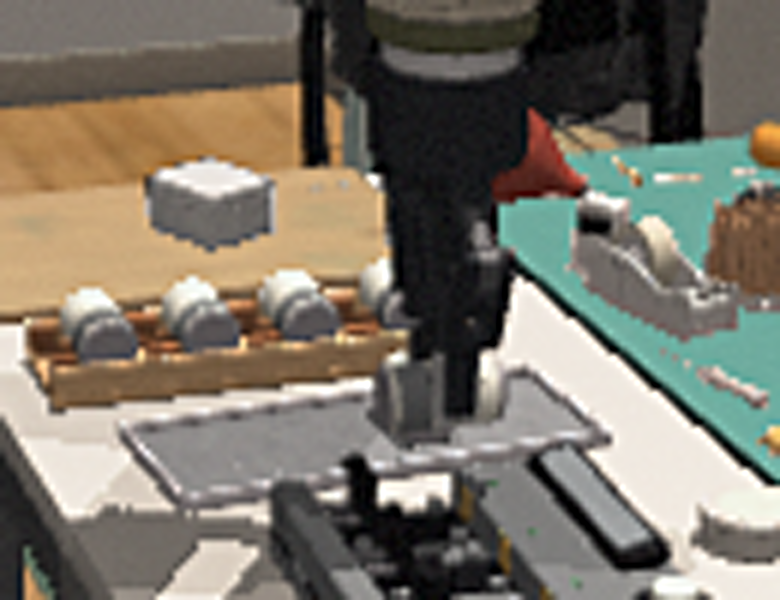

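The plain end sits ~30 mm ahead of the TCP, so the cell is gripped at its middle. I'll go down to just over the deck, then press the slider.

apply_moves:
  moves:
    - [0, 0, 15, 0, 0, 0, -1]
    - [0, 0, 25, 0, 0, 0, -1]
    - [0, 0, 31, 0, 0, 0, -1]
    - [0, 0, 31, 0, 0, 0, -1]
    - [-6, 0, 31, 0, 0, 0, -1]
    - [-12, 0, 31, 0, 0, 0, -1]
    - [-16, 0, 31, 0, 0, 0, -1]
    - [-16, 0, 31, 0, 0, 0, -1]

```text
t: 35.6
tool_pos: [0.4951, -0.2261, 0.0497]
tcp_rot: [[0.999, -0.051, 0.002], [-0.051, -0.999, -0.001], [0.002, 0.0, -1.0]]
ft_force: [6.4, 0.9, -2.6]
gripper_width: 0.0313
finger_force: 60.2
```

```bash
python3 - <<'E'
from h import *
st(); rows((.4906-.003,-.2262,.049,-.05))
E
```

```text
35.6 [ 0.4951 -0.2261  0.0497] phi -0.051 w 0.0313 F [ 6.4  0.9 -2.6] ff 60.2
[-7.5  0.5  0.7] [ 0.    -0.002 -0.001]
```

apply_moves:
  moves:
    - [-4, 0, 0, 0, 0, 0, -1]
    - [-8, 0, 0, 0, 0, 0, -1]
    - [-8, 0, 0, 0, 0, 0, -1]
    - [-8, 0, 0, 0, 0, 0, -1]

```text
t: 36.1
tool_pos: [0.4878, -0.2258, 0.0498]
tcp_rot: [[0.999, -0.05, 0.003], [-0.05, -0.999, -0.001], [0.003, 0.001, -1.0]]
ft_force: [6.2, 1.1, -2.2]
gripper_width: 0.0311
finger_force: 60.3
```

```bash
python3 - <<'E'
from h import *
st(); p,d=snap("side","s12",170,290,150,230,6)
X=cloud("side",d)
E
```

```text
36.1 [ 0.4878 -0.2258  0.0498] phi -0.05 w 0.0311 F [ 6.2  1.1 -2.2] ff 60.3
```

apply_moves:
  moves:
    - [-0.5, 0, 4, 0, 0, 0, -1]
    - [-0.5, 0, 8, 0, 0, 0, -1]
    - [-0.5, 0, 12, 0, 0, 0, -1]
    - [-0.5, 0, 12, 0, 0, 0, -1]

```text
t: 36.65
tool_pos: [0.4876, -0.2263, 0.0379]
tcp_rot: [[0.999, -0.05, 0.003], [-0.05, -0.999, -0.002], [0.003, 0.002, -1.0]]
ft_force: [8.0, -0.7, -2.6]
gripper_width: 0.0307
finger_force: 60.4
```

Past the deck edge: the force is just the spring, with no vertical resistance.

apply_moves:
  moves:
    - [0, 0, 4, 0, 0, 0, -1]
    - [0, 0, 8, 0, 0, 0, -1]
    - [0, 0, 11, 0, 0, 0, -1]
    - [0, 0, 12.5, 0, 0, 0, -1]
    - [0, 0, 12.5, 0, 0, 0, -1]

```text
t: 37.28
tool_pos: [0.4878, -0.2264, 0.0261]
tcp_rot: [[0.999, -0.05, 0.004], [-0.05, -0.999, -0.003], [0.004, 0.002, -1.0]]
ft_force: [7.0, 0.5, 4.6]
gripper_width: 0.0312
finger_force: 61.1
```

```bash
python3 - <<'E'
from h import *
st()
E
```

```text
37.27 [ 0.4878 -0.2264  0.0261] phi -0.05 w 0.0312 F [7.  0.5 4.6] ff 61.1
```

On the floor. I'll ease rearward onto the contact and release.

apply_moves:
  moves:
    - [2, 0, 0, 0, 0, 0, -1]
    - [3, 0, 0, 0, 0, 0, -1]
    - [3, 0, 0, 0, 0, 0, 0.1]
    - [3, 0, 0, 0, 0, 0, 0.1]
    - [3, 0, 0, 0, 0, 0, 0.1]
    - [3, 0, -30, 0, 0, 0, 0.1]
    - [3, 0, -80, 0, 0, 0, 0.2]
    - [3, 0, -80, 0, 0, 0, 0.2]

```text
t: 38.28
tool_pos: [0.4905, -0.2266, 0.1079]
tcp_rot: [[0.999, -0.05, 0.005], [-0.05, -0.999, -0.004], [0.005, 0.004, -1.0]]
ft_force: [0.9, -0.0, 0.4]
gripper_width: 0.0515
finger_force: 0.0
```

```bash
python3 - <<'E'
from h import *
st(); rows((.554,-.069,.10,1.515),(.554,-.069,.0105,1.515))
p,d=snap("side","s13",160,310,140,240,5)
X=cloud("side",d).reshape(-1,3); k=(abs(X[:,1]+.226)<.02)&(abs(X[:,0]-.49)<.04)&(X[:,2]>.03)&(X[:,2]<.06)
print(np.percentile(X[k],[1,5,50,95,99],axis=0).round(4))
E
```

```text
38.27 [ 0.4905 -0.2266  0.1079] phi -0.05 w 0.0515 F [ 0.9 -0.   0.4] ff 0.0
[  55.5 -160.6    7.6] [ 7.000e-03 -1.000e-03 -1.565e+00]
[  55.  -160.9   97.1] [ 7.000e-03 -1.000e-03 -1.565e+00]
[[ 0.4506 -0.2454  0.0307]
 [ 0.4539 -0.2443  0.032 ]
 [ 0.4841 -0.2377  0.0451]
 [ 0.5223 -0.221   0.0553]
 [ 0.5293 -0.2135  0.0585]]
```

View pics/s13.png

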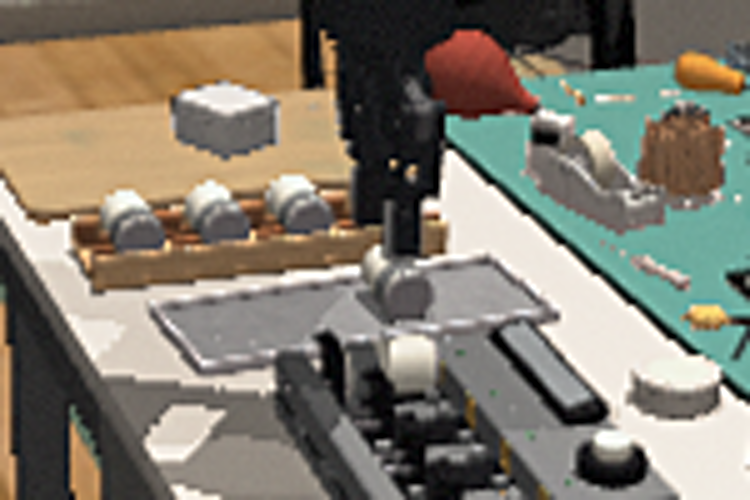

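Flat 2 lies home in bay 1 at (390,360), its bevelled end level with the deck front. I've now viewed 16 pictures, two over the limit of 14, so I'll stop viewing and check by numbers only. Next is flat 1.

apply_moves:
  moves:
    - [55, -161, 0, 0, 0, -1.565, 0.2]
    - [55, -161, 0, 0, 0, -1.565, 0.2]
    - [55, -161, 0, 0, 0, -1.565, 0.2]
    - [55, -161, 0, 0, 0, -1.565, 0.2]
    - [55, -161, 0, 0, 0, -1.565, 0.2]
    - [55, -161, 0, 0, 0, -1.565, 0.2]
    - [55, -161, 0, 0, 0, -1.565, 0.2]
    - [55, -161, 0, 0, 0, -1.565, 0.2]
    - [55, -161, 0, 0, 0, -1.565, 0.2]
    - [55, -161, 0, 0, 0, -1.565, 0.2]

```text
t: 39.58
tool_pos: [0.5517, -0.0675, 0.1035]
tcp_rot: [[0.057, 0.998, -0.003], [0.998, -0.057, 0.001], [0.001, -0.003, -1.0]]
ft_force: [0.9, -0.7, 0.5]
gripper_width: 0.0516
finger_force: 0.0
```

apply_moves:
  moves:
    - [0, 0, 0, 0, 0, 0, 0.2]
    - [0, 0, 20, 0, 0, 0, 0.2]
    - [0, 0, 40, 0, 0, 0, 0.2]
    - [0, 0, 40, 0, 0, 0, 0.2]

```text
t: 40.08
tool_pos: [0.5515, -0.0674, 0.0635]
tcp_rot: [[0.057, 0.998, -0.003], [0.998, -0.057, 0.001], [0.001, -0.003, -1.0]]
ft_force: [-0.4, -0.5, 0.2]
gripper_width: 0.0514
finger_force: 0.0
```

```bash
python3 - <<'E'
from h import *
st(); rows((.554,-.069,.0105,1.515))
p,d=eyes.snapshot("side"); X=cloud("side",d).reshape(-1,3)
k=(abs(X[:,0]-.553)<.012)&(abs(X[:,1]+.07)<.05)&(X[:,2]>.008)&(X[:,2]<.042); Y=X[k]
print(np.percentile(Y,[2,5,20,50,90,98],axis=0).round(4)); h=np.histogram(Y[:,1],np.arange(-.12,-.02,.004)); print(h[0])
E
```

```text
40.08 [ 0.5515 -0.0674  0.0635] phi 1.514 w 0.0514 F [-0.4 -0.5  0.2] ff 0.0
[-1.5  2.7 53. ] [-0.003 -0.001 -0.001]
[[ 0.5417 -0.104   0.0089]
 [ 0.5419 -0.1018  0.0109]
 [ 0.5449 -0.0989  0.0179]
 [ 0.5506 -0.0928  0.0302]
 [ 0.5613 -0.0508  0.0367]
 [ 0.5644 -0.0412  0.0376]]
[ 0  0  0  3 12 30 15  5  2  5  3  6  2  8  4  2  2  9  3  1  1  0  0  1]
```

apply_moves:
  moves:
    - [-1, 2, 20, 0, 0, 0, 0.2]
    - [-1, 2, 36, 0, 0, 0, 0.2]
    - [-1, 2, 46, 0, 0, 0, 0.2]
    - [-1, 2, 53, 0, 0, 0, 0.2]
    - [-1, 2, 53, 0, 0, 0, -1]
    - [-1, 2, 53, 0, 0, 0, -1]
    - [-1, 2, 53, 0, 0, 0, -1]
    - [-1, 2, 53, 0, 0, 0, -1]
    - [-1, 2, 53, 0, 0, 0, -1]
    - [-1, 2, 53, 0, 0, 0, -1]

```text
t: 41.38
tool_pos: [0.5544, -0.0688, 0.0121]
tcp_rot: [[0.056, 0.998, 0.0], [0.998, -0.056, -0.0], [-0.0, 0.0, -1.0]]
ft_force: [0.1, -0.7, 2.4]
gripper_width: 0.0313
finger_force: 59.5
```

apply_moves:
  moves:
    - [0, 0, -20, 0, 0, 0, -1]
    - [0, 0, -60, 0, 0, 0, -1]
    - [0, 0, -110, 0, 0, 0, -1]
    - [0, 0, -110, 0, 0, 0, -1]
    - [0, 0, -110, 0, 0, 0, -1]

```text
t: 42.0
tool_pos: [0.5537, -0.0686, 0.1209]
tcp_rot: [[0.056, 0.998, -0.002], [0.998, -0.056, 0.001], [0.0, -0.002, -1.0]]
ft_force: [-0.6, -0.8, -2.6]
gripper_width: 0.0309
finger_force: 59.8
```

```bash
python3 - <<'E'
from h import *
st(); rows((.4848+.020,-.3420-.001,.12,-.05))
E
```

```text
42.0 [ 0.5537 -0.0686  0.1209] phi 1.515 w 0.0309 F [-0.6 -0.8 -2.6] ff 59.8
[-276.7  -33.5    0.9] [-2.000e-03  1.000e-03  1.565e+00]
```

apply_moves:
  moves:
    - [-277, -33, 0, 0, 0, 1.565, -1]
    - [-277, -33, 0, 0, 0, 1.565, -1]
    - [-277, -33, 0, 0, 0, 1.565, -1]
    - [-277, -33, 0, 0, 0, 1.565, -1]
    - [-277, -33, 0, 0, 0, 1.565, -1]
    - [-277, -33, 0, 0, 0, 1.565, -1]
    - [-277, -33, 0, 0, 0, 1.565, -1]
    - [-277, -33, 0, 0, 0, 1.565, -1]
    - [-277, -33, 0, 0, 0, 1.565, -1]
    - [-277, -33, 0, 0, 0, 1.565, -1]

```text
t: 43.25
tool_pos: [0.5053, -0.343, 0.12]
tcp_rot: [[0.999, -0.05, -0.002], [-0.05, -0.999, 0.002], [-0.002, -0.002, -1.0]]
ft_force: [0.4, -0.4, -1.8]
gripper_width: 0.0306
finger_force: 59.9
```

apply_moves:
  moves:
    - [0, 0, 0, 0, 0, 0, -1]
    - [0, 0, 0, 0, 0, 0, -1]
    - [0, 0, 25, 0, 0, 0, -1]
    - [0, 0, 40, 0, 0, 0, -1]
    - [0, 0, 40, 0, 0, 0, -1]

```text
t: 43.88
tool_pos: [0.5055, -0.3431, 0.0808]
tcp_rot: [[0.999, -0.05, -0.002], [-0.05, -0.999, 0.002], [-0.002, -0.002, -1.0]]
ft_force: [0.5, -0.5, -0.6]
gripper_width: 0.0312
finger_force: 59.8
```

```bash
python3 - <<'E'
from h import *
s=st()
p,d=eyes.snapshot("side")
X=cloud("side",d).reshape(-1,3); k=(abs(X[:,1]-s['tool_pos'][1])<.02)&(abs(X[:,0]-s['tool_pos'][0])<.04)&(X[:,2]>s['tool_pos'][2]+.002)&(X[:,2]<s['tool_pos'][2]+.03)
Y=X[k]-s['tool_pos']; print(len(Y),np.percentile(Y,[1,3,10,50,90,97,99],axis=0).round(4))
shift("side",p,(172,180,202,200),ref="s13.npz"); 
rows((.4848+.020,-.3429,.050,-.05))
E
```

```text
43.88 [ 0.5055 -0.3431  0.0808] phi -0.05 w 0.0312 F [ 0.5 -0.5 -0.6] ff 59.8
171 [[-0.0304 -0.0192  0.0032]
 [-0.0301 -0.0186  0.004 ]
 [-0.0288 -0.0166  0.0061]
 [-0.014  -0.0104  0.0175]
 [ 0.0224  0.0138  0.0242]
 [ 0.0256  0.0172  0.0271]
 [ 0.0269  0.0197  0.0285]]
side shift px 0 0 score 0.99
[-1.1 -0.5 31.8] [-0.  0. -0.]
```

Centred, same as before. Same insertion into bay 3, with the TCP about 1 mm higher.

apply_moves:
  moves:
    - [0, -0.5, 15, 0, 0, 0, -1]
    - [0, -0.5, 25, 0, 0, 0, -1]
    - [0, -0.5, 30, 0, 0, 0, -1]
    - [0, -0.5, 30, 0, 0, 0, -1]
    - [-6, -0.5, 30, 0, 0, 0, -1]
    - [-12, -0.5, 30, 0, 0, 0, -1]
    - [-18, -0.5, 30, 0, 0, 0, -1]
    - [-23.5, -0.5, 30, 0, 0, 0, -1]
    - [-23.5, -0.5, 30, 0, 0, 0, -1]
    - [-23.5, -0.5, 30, 0, 0, 0, -1]

```text
t: 45.18
tool_pos: [0.4831, -0.342, 0.0524]
tcp_rot: [[0.999, -0.05, 0.003], [-0.05, -0.999, -0.001], [0.003, 0.001, -1.0]]
ft_force: [6.9, 1.0, -2.1]
gripper_width: 0.0307
finger_force: 59.8
```

```bash
python3 - <<'E'
from h import *
st(); rows((.4848-.003,-.342,.0505,-.05))
E
```

```text
45.17 [ 0.4831 -0.342   0.0524] phi -0.051 w 0.0307 F [ 6.9  1.  -2.1] ff 59.8
[-1.3  0.1  1.9] [ 0.001 -0.003 -0.001]
```

apply_moves:
  moves:
    - [-1.5, 0, 0, 0, 0, 0, -1]
    - [-1.5, 0, 4, 0, 0, 0, -1]
    - [-1.5, 0, 8, 0, 0, 0, -1]
    - [-1.5, 0, 12, 0, 0, 0, -1]
    - [-1.5, 0, 14, 0, 0, 0, -1]
    - [-1.5, 0, 14, 0, 0, 0, -1]

```text
t: 45.92
tool_pos: [0.482, -0.3425, 0.0388]
tcp_rot: [[0.999, -0.05, 0.004], [-0.05, -0.999, -0.003], [0.004, 0.003, -1.0]]
ft_force: [7.1, -0.5, -0.9]
gripper_width: 0.0307
finger_force: 60.0
```

apply_moves:
  moves:
    - [0, 0, 4, 0, 0, 0, -1]
    - [0, 0, 8, 0, 0, 0, -1]
    - [0, 0, 10, 0, 0, 0, -1]
    - [0, 0, 12, 0, 0, 0, -1]
    - [0, 0, 12, 0, 0, 0, -1]

```text
t: 46.55
tool_pos: [0.4821, -0.3426, 0.0271]
tcp_rot: [[0.999, -0.05, 0.004], [-0.05, -0.999, -0.003], [0.004, 0.003, -1.0]]
ft_force: [6.9, 0.1, 1.2]
gripper_width: 0.0308
finger_force: 60.3
```

```bash
python3 - <<'E'
from h import *
st()
E
```

```text
46.55 [ 0.4821 -0.3426  0.0271] phi -0.05 w 0.0308 F [6.9 0.1 1.2] ff 60.3
```

Floor just touched. I'll go 0.5 mm further, ease rearward, release and rise.

apply_moves:
  moves:
    - [1, 0, 0.5, 0, 0, 0, -1]
    - [3, 0, 0.5, 0, 0, 0, -1]
    - [3, 0, 0.5, 0, 0, 0, 0.1]
    - [3, 0, 0.5, 0, 0, 0, 0.1]
    - [3, 0, 0.5, 0, 0, 0, 0.1]
    - [3, 0, -30, 0, 0, 0, 0.1]
    - [3, 0, -90, 0, 0, 0, 0.1]
    - [3, 0, -130, 0, 0, 0, 0.1]
    - [3, 0, -130, 0, 0, 0, 0.1]

```text
t: 47.68
tool_pos: [0.4846, -0.3427, 0.1589]
tcp_rot: [[0.999, -0.05, 0.004], [-0.05, -0.999, -0.004], [0.004, 0.004, -1.0]]
ft_force: [0.2, -0.0, -0.0]
gripper_width: 0.0471
finger_force: 0.0
```

```bash
python3 - <<'E'
from h import *
from scipy.optimize import least_squares
st(); rows((.5505,-.397,.10,-.05))
ps,d=eyes.snapshot("side"); pt,dt=eyes.snapshot("top"); S=np.vstack([cloud("side",d).reshape(-1,3)])
O=np.array([.4862,-.313]);c,s_=np.cos(-.05),np.sin(-.05)
L=S.copy(); L[:,0]=(S[:,0]-O[0])*c+(S[:,1]-O[1])*s_; L[:,1]=-(S[:,0]-O[0])*s_+(S[:,1]-O[1])*c
for nm,yo in(("bay1",.087),("bay3",-.029)):
    k=(abs(L[:,1]-yo)<.02)&(abs(L[:,0])<.02)&(L[:,2]>.036)&(L[:,2]<.06); q=L[k]
    f=least_squares(lambda a:np.hypot(q[:,1]-a[0]-a[1]*q[:,0],q[:,2]-a[2])-.0165,[yo,0,.0345],loss='soft_l1',f_scale=.002).x
    k=(abs(L[:,1]-yo)<.012)&(abs(L[:,0])<.04)&(L[:,2]>.044)
    sat=ps.reshape(-1,3).min(1); w=(abs(L[:,1]-yo)<.02)&(abs(L[:,0])<.04)&(L[:,2]>.036)&(sat>60)
    print(nm,"y,slope,z",f.round(4),"x extent bright",np.percentile(L[w,0],[2,98]).round(4))
shift("top",pt,(172,168,202,188),ref="t3.npz"); shift("side",ps,(172,180,202,200),ref="s13.npz")
# rack cells
for x in(.5845,.527,.469,.411):
    k=(abs(S[:,0]-x)<.02)&(abs(S[:,1]-.05)<.036)&(S[:,2]>.034)&(S[:,2]<.06); q=S[k]
    f=least_squares(lambda a:np.hypot(q[:,0]-a[0]+.032*(q[:,1]-.05),q[:,2]-a[1])-.0165,[x,.0295],loss='soft_l1',f_scale=.002).x
    print("rack",x,f.round(4),np.percentile(q[:,1],[2,98]).round(3),len(q))
E
```

```text
47.67 [ 0.4846 -0.3427  0.1589] phi -0.05 w 0.0471 F [ 0.2 -0.  -0. ] ff 0.0
[68.3 50.7 59.4] [ 0.004 -0.004 -0.   ]
bay1 y,slope,z [0.086  0.0385 0.0346] x extent bright [-0.0354  0.0387]
bay3 y,slope,z [-0.03    0.0236  0.0351] x extent bright [-0.0349  0.0397]
top shift px 0 0 score 1.0
side shift px 0 0 score 0.99
rack 0.5845 [0.5877 0.0294] [0.017 0.071] 70
rack 0.527 [0.5286 0.0292] [0.016 0.07 ] 75
rack 0.469 [0.4703 0.0291] [0.016 0.073] 79
rack 0.411 [0.4122 0.0289] [0.017 0.076] 83
```

Both cells are home at z≈34.5 mm, and all four rack cells lie at z≈29 mm. The rack hasn't moved. Next is the key, with the fingers shut.

apply_moves:
  moves:
    - [30, 25, 0, 0, 0, 0, -1]
    - [69, 52, 0, 0, 0, 0, -1]
    - [69, 52, 30, 0, 0, 0, -1]
    - [69, 52, 60, 0, 0, 0, -1]
    - [69, 52, 80, 0, 0, 0, -1]
    - [69, 52, 88, 0, 0, 0, -1]
    - [69, 52, 92, 0, 0, 0, -1]
    - [69, 52, 92, 0, 0, 0, -1]

```text
t: 48.78
tool_pos: [0.5502, -0.3973, 0.064]
tcp_rot: [[0.999, -0.05, 0.0], [-0.05, -0.999, -0.0], [0.0, 0.0, -1.0]]
ft_force: [-0.1, -0.1, -0.5]
gripper_width: -0.0
finger_force: 0.0
```

```bash
python3 - <<'E'
from h import *
st(); rows((.551,-.398,.0525,-.05))
E
```

```text
48.77 [ 0.5502 -0.3973  0.064 ] phi -0.05 w -0.0 F [-0.1 -0.1 -0.5] ff 0.0
[ 0.8  0.6 11.5] [ 0. -0. -0.]
```

apply_moves:
  moves:
    - [1, 0.5, 5, 0, 0, 0, -1]
    - [1, 0.5, 8, 0, 0, 0, -1]
    - [1, 0.5, 10, 0, 0, 0, -1]
    - [1, 0.5, 11, 0, 0, 0, -1]
    - [1, 0.5, 11, 0, 0, 0, -1]
    - [1, 0.5, 11, 0, 0, 0, -1]

```text
t: 49.52
tool_pos: [0.5515, -0.3981, 0.0536]
tcp_rot: [[0.999, -0.05, 0.001], [-0.05, -0.999, -0.001], [0.001, 0.001, -1.0]]
ft_force: [0.5, 0.5, 4.7]
gripper_width: -0.0001
finger_force: 2.8
```

apply_moves:
  moves:
    - [0, 0, 1.5, 0, 0, 0, -1]
    - [0, 0, 1.5, 0, 0, 0, -1]
    - [0, 0, 1.5, 0, 0, 0, -1]

```text
t: 49.9
tool_pos: [0.5515, -0.3981, 0.0534]
tcp_rot: [[0.999, -0.05, 0.002], [-0.05, -0.999, -0.002], [0.002, 0.002, -1.0]]
ft_force: [-2.2, 1.3, 12.5]
gripper_width: 0.0001
finger_force: 6.9
```

apply_moves:
  moves:
    - [0, 0, -20, 0, 0, 0, -1]
    - [0, 0, -80, 0, 0, 0, -1]
    - [0, 0, -140, 0, 0, 0, -1]
    - [-60, 60, -150, 0, 0, 0, -1]
    - [-100, 100, -150, 0, 0, 0, -1]
    - [-100, 100, -150, 0, 0, 0, -1]
    - [-100, 100, -150, 0, 0, 0, -1]
    - [-100, 100, -150, 0, 0, 0, -1]

```text
t: 50.9
tool_pos: [0.4474, -0.4915, 0.201]
tcp_rot: [[0.999, -0.049, -0.0], [-0.049, -0.999, 0.001], [-0.0, -0.001, -1.0]]
ft_force: [0.1, 0.0, -0.4]
gripper_width: -0.0004
finger_force: 0.0
```

```bash
python3 - <<'E'
from h import *
st()
ps,d=eyes.snapshot("side"); pt,dt=eyes.snapshot("top")
shift("top",pt,(172,168,202,188),ref="t3.npz"); shift("side",ps,(172,175,250,200),ref="s13.npz")
for n,D in(("side",d),("top",dt)):
    C=cloud(n,D).reshape(-1,3)
    k=(np.hypot(C[:,0]-.551,C[:,1]+.398)<.009)&(C[:,2]>.045)&(C[:,2]<.08); print("key top z",np.percentile(C[k,2],[50,80]).round(4),k.sum())
    for nm,x,y in(("bay1",.4906,-.2261),("bay3",.4848,-.342)):
        k=(abs(C[:,0]-x)<.02)&(abs(C[:,1]-y)<.006)&(C[:,2]<.09); print(nm,"crest z",np.median(C[k,2]).round(4))
E
```

```text
50.9 [ 0.4474 -0.4915  0.201 ] phi -0.049 w -0.0004 F [ 0.1  0.  -0.4] ff 0.0
top shift px 0 0 score 1.0
side shift px 0 0 score 0.76
key top z [0.0582 0.0596] 24
bay1 crest z 0.0499
bay3 crest z 0.0503
key top z [0.0569 0.0589] 28
bay1 crest z 0.0497
bay3 crest z 0.0495
```

```bash
python3 -c "
from bench import robot
print(robot.finish_job())"
```

```text
the job is handed in; nothing more can be done
None
```

The job is handed in at about 51 s: four charged cells are in the rack, both run-down cells (only two were in the tray) are home in bays 1 and 3, and the start key was pressed right down and is up again. The hand-in gave no verdict, and I viewed 16 pictures, two over the limit of 14.

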